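Gauge screw caps and sort them

ROBOT

A 6-joint arm with a two-finger parallel gripper is mounted at the origin on the work surface. World frame = base frame: x ahead of the robot, y to its left, z up, the work surface at z = 0. Lengths are in m, angles in rad, forces in N, time in s.
With the tool pointing down it reaches from about 0.225 to 0.875 m from the base axis. Payload 3.4 kg.
Tool frame: the origin (TCP) lies between the finger pads; the fingertips stand 25 mm ahead of it and the grasp point (between the pads) lies 6 mm ahead of it; z points along the fingers, y is the line along which they close (so a half turn about z gives the same grasp; the last joint's range is limited). The gripper opens to 85 mm and grips with 20 to 120 N. Pads are 22 mm wide; open, the fingers measure 114 mm over their backs; the gripper's body (76 mm by 85 mm) begins 54 mm behind the grasp point. The pads swing forward as they close: fully open they stand 13 mm farther back than shut.
Start: joints at [-1.432, 0.276, 1.505, -0, 1.361, -0.121], TCP at [0.148, -0.556, 0.256] pointing down, gripper open.
Joint ranges: [-2.89, 2.89], [-0.75, 2.08], [0.22, 2.7], [-1.18, 4.32], [0.11, 2.71], [-2.7, 2.7]. Speed limits (rad/s): [2.57, 2.57, 3.14, 3.14, 3.14, 3.14].

INTERFACE

Orientations are given as a unit quaternion [w, x, y, z].
In Python, from rig import manip, cams, ticket gives the robot as it stands.
- The arm moves only by the tool step_arm, never from a script. Its argument "increments" is a list of rows, each an object with "dp": the shift along the world's x, y, z each as a share of 0.2 m, from -1 to 1, a list of three; "yaw": the turn about the world's z as a share of 0.15 rad, from -1 to 1; "grip": the opening, from 0 (shut) to 1 (fully open). In form: [{"dp": [tx, ty, tz], "yaw": yaw, "grip": grip}, ...]. A call has 1 to 5 rows; each row shifts and turns the commanded pose from where the row before left it; what a row does not reach is not made up. A row lasts 1/8 s, in which the tool goes at most 62.5 mm and 10.7 degrees, less where a joint would pass 70% of its speed; a pose out of reach is approached as far as the arm can. A call with a number of a shift or a turn outside -1 to 1 is refused whole. A call with a gripper value outside its range is refused whole. The fingers move at their own pace and stop on an object; "squeeze" is the grip in N (left out, the last holds). Time passes only in rows, so rows that do not move let the fingers close. It gives the time, the measured TCP pose, the force, the opening and the grip force at its end, in the units of the state.
- manip.get_state(): the state, without advancing time (a new reading comes with each control period).
- cams.get_image(name): name is "scene" or "top" or "wrist"; returns the picture (480x640x3 uint8, blue, green, red); there is no depth.
- cams.get_calibration(name): a dict with "fx", "fy", "cx", "cy" (pixels), "extrinsics" (4x4, takes a point from camera to world coordinates). Camera axes: x right, y up, looking along -z (the intrinsics and any distortion apply to the point x, -y, -z); pixel columns grow to the right and rows downward; lengths in m; the calibration is good to about 2 mm. A picture is of the moment at which its call begins: read the wrist's pose just before it. get_calibration takes no time and is no camera call; for the wrist camera it gives the pose at the moment of the call.
- ticket.sign_off(): hands the job in; it is judged then, once.
The state is a dict: "clock": time; "qpos": joint angles; "qd": joint speeds; "effort": joint torques, N m; "position": TCP position; "ee_rot": TCP orientation; "contact_force": force on the tool from outside, world axes, zero at the start; "moment": the same for the moment, N m; "width": finger opening in m; "gripper_force": force on a finger pad.
Only numpy, scipy, OpenCV 4.12 (cv2) and the standard library are available. Lean on these libraries where they do the work, as an engineer would, in place of code of your own. Each camera call takes 0.05 s, during which the arm holds its last target. There are 200 camera calls.

TASK

Try every loose orange screw cap on the threaded gauge, turning it on clockwise until it stops. Put each cap that goes fully home on the collar into the top drawer of the parts cabinet and each one that stops short into the blue bowl, then shut the drawer. Do not knock over or shove aside the jug or the dropper bottle.

Things in the scene. Friction and masses are not known exactly. Their poses are not given: they have to be found in the camera images.
- gauge_collar (a point): Thread gauge, fixed: an upright threaded plug on an aluminium collar (37 mm across) on a square steel base (80 mm wide, 20 mm tall). This point: centre of the collar's flat top, 50 mm above the bench; z up along the plug. A good cap turns fully home, its rim flat on the collar (centre 18 mm above this point). A faulty one has a stub of moulding left inside and stops dead with a 4.5 mm gap under its rim.
- gauge_tip (a point): Tip of the plug, 24.5 mm above the collar. Slick right-hand thread, 27 mm across, three starts, lead 24 mm: a cap goes down 24 mm per full turn clockwise seen from above. Well started, its rim comes to rest 10 mm above the collar and it is home after 155 degrees; badly started it takes up to 260. Turned back as far, it lifts off. A cap that binds tilted is cross-threaded: back it off, lift, restart.
- gauge_mark (a point): Red line painted on the gauge's base, 33 mm out from the plug's axis, 165 degrees counterclockwise from gauge_collar's x. The thread takes a cap best when the cap is set on with its white line over this red line, or 120 degrees either side of it.
- cap1_mid (a point): Ribbed orange screw cap, open end down, 38 mm across, 36 mm tall, 30 to 55 g. This point is its centre, half-way up, 18 mm above the rim. Solid round top 8.5 mm thick; three thread lugs inside, 120 degrees apart, one of them along its x axis, which a white line on the top shows (from the middle out). Whether it is good or faulty cannot be seen from outside.
- cap2_mid (a point): Ribbed orange screw cap, open end down, 38 mm across, 36 mm tall, 30 to 55 g. This point is its centre, half-way up, 18 mm above the rim. Solid round top 8.5 mm thick; three thread lugs inside, 120 degrees apart, one of them along its x axis, which a white line on the top shows (from the middle out). Whether it is good or faulty cannot be seen from outside.
- cap3_mid (a point): Ribbed orange screw cap, open end down, 38 mm across, 36 mm tall, 30 to 55 g. This point is its centre, half-way up, 18 mm above the rim. Solid round top 8.5 mm thick; three thread lugs inside, 120 degrees apart, one of them along its x axis, which a white line on the top shows (from the middle out). Whether it is good or faulty cannot be seen from outside.
- cap4_mid (a point): Ribbed orange screw cap, open end down, 38 mm across, 36 mm tall, 30 to 55 g. This point is its centre, half-way up, 18 mm above the rim. Solid round top 8.5 mm thick; three thread lugs inside, 120 degrees apart, one of them along its x axis, which a white line on the top shows (from the middle out). Whether it is good or faulty cannot be seen from outside.
- cap5_mid (a point): Ribbed orange screw cap, open end down, 38 mm across, 36 mm tall, 30 to 55 g. This point is its centre, half-way up, 18 mm above the rim. Solid round top 8.5 mm thick; three thread lugs inside, 120 degrees apart, one of them along its x axis, which a white line on the top shows (from the middle out). Whether it is good or faulty cannot be seen from outside.
- bowl_in (a point): Round blue bowl for faulty caps, loose, about 0.5 kg, 150 mm across the rim, 90 mm across the foot and 55 mm tall; this point is the centre of its inner floor, z up.
- cabinet_drawer0 (a joint): Top drawer of the small grey parts cabinet (200 mm deep, 240 mm wide, 160 mm tall, fixed, two blue drawers). Value: how far it is pulled out, in m: 0 shut, 0.13 the most. It slides easily (about 1 N) and stays where it is left; at the start it may stand a little ajar.
- cabinet_drawer0_handle (a point): Middle of the top drawer's bar handle: a level steel bar 120 mm long and 10 mm thick, 35 mm out from the drawer's front, 38 mm below the cabinet's top. It moves with the drawer. x points into the cabinet (the drawer opens to -x), y along the bar, z up.
- drawer_floor (a point): Centre of the top drawer's inner floor, 90 mm above the bench; moves with the drawer, axes as the handle's. Inside 155 mm long (x), 198 mm wide (y), its front wall 78 mm to -x of here. Pulled out by d, it is open from above from there to d - 84 mm along x; beyond that the cabinet's top covers it. The blue front's edge is 58 mm and the cabinet's top 70 mm above this floor.
- jug_mid (a point): Black jug, a bystander, 84 mm across and 160 mm tall; this point is half-way up.
- dropper_mid (a point): White dropper bottle with a green cap, a bystander, 38 mm across and 110 mm tall; this point is half-way up.
There are look-alikes about, which are no part of the job. What is shaped like the part that bears cap3_mid but green is not meant.

How it is judged:
On the way:
1. a cap has been turned on the gauge as far as it goes: a good one home on the collar, a faulty one to its stop (((horizontal distance between cap1_mid and gauge_collar below 0.006 m and z of cap1_mid in the frame of gauge_collar above 0.012 m and (z of cap1_mid in the frame of gauge_collar below 0.0195 m or (x of stub1_c0 in the frame of cap1_mid above -0.0044 m and z of cap1_mid in the frame of gauge_collar below 0.0238 m))) or (horizontal distance between cap2_mid and gauge_collar below 0.006 m and z of cap2_mid in the frame of gauge_collar above 0.012 m and (z of cap2_mid in the frame of gauge_collar below 0.0195 m or (x of stub2_c0 in the frame of cap2_mid above -0.0044 m and z of cap2_mid in the frame of gauge_collar below 0.0238 m))) or (horizontal distance between cap3_mid and gauge_collar below 0.006 m and z of cap3_mid in the frame of gauge_collar above 0.012 m and (z of cap3_mid in the frame of gauge_collar below 0.0195 m or (x of stub3_c0 in the frame of cap3_mid above -0.0044 m and z of cap3_mid in the frame of gauge_collar below 0.0238 m))) or (horizontal distance between cap4_mid and gauge_collar below 0.006 m and z of cap4_mid in the frame of gauge_collar above 0.012 m and (z of cap4_mid in the frame of gauge_collar below 0.0195 m or (x of stub4_c0 in the frame of cap4_mid above -0.0044 m and z of cap4_mid in the frame of gauge_collar below 0.0238 m))) or (horizontal distance between cap5_mid and gauge_collar below 0.006 m and z of cap5_mid in the frame of gauge_collar above 0.012 m and (z of cap5_mid in the frame of gauge_collar below 0.0195 m or (x of stub5_c0 in the frame of cap5_mid above -0.0044 m and z of cap5_mid in the frame of gauge_collar below 0.0238 m))))), for 0.2 s.
At the end, for the whole second after the job is handed in: Every good cap (one that can go home) lies in the top drawer, every faulty cap (its inner stub on the axis) lies in the upright bowl (centre within 62 mm of the bowl's middle, less than 70 mm above its floor), all at rest, and the top drawer is shut to within 12 mm (value of joint cabinet_drawer0 below 0.012 m and angle between bowl_in's own z axis and vertical below 0.2 rad and linear speed of each of cap1, cap2, cap3, cap4, cap5 below 0.03 m/s and ((x of stub1_c0 in the frame of cap1_mid below -0.0044 m and x of cap1_mid in the frame of drawer_floor between -0.08 and 0.08 m and y of cap1_mid in the frame of drawer_floor between -0.1 and 0.1 m and z of cap1_mid in the frame of drawer_floor between 0.005 and 0.058 m) or (x of stub1_c0 in the frame of cap1_mid above -0.0044 m and horizontal distance between cap1_mid and bowl_in below 0.062 m and z of cap1_mid in the frame of bowl_in between 0.005 and 0.07 m)) and ((x of stub2_c0 in the frame of cap2_mid below -0.0044 m and x of cap2_mid in the frame of drawer_floor between -0.08 and 0.08 m and y of cap2_mid in the frame of drawer_floor between -0.1 and 0.1 m and z of cap2_mid in the frame of drawer_floor between 0.005 and 0.058 m) or (x of stub2_c0 in the frame of cap2_mid above -0.0044 m and horizontal distance between cap2_mid and bowl_in below 0.062 m and z of cap2_mid in the frame of bowl_in between 0.005 and 0.07 m)) and ((x of stub3_c0 in the frame of cap3_mid below -0.0044 m and x of cap3_mid in the frame of drawer_floor between -0.08 and 0.08 m and y of cap3_mid in the frame of drawer_floor between -0.1 and 0.1 m and z of cap3_mid in the frame of drawer_floor between 0.005 and 0.058 m) or (x of stub3_c0 in the frame of cap3_mid above -0.0044 m and horizontal distance between cap3_mid and bowl_in below 0.062 m and z of cap3_mid in the frame of bowl_in between 0.005 and 0.07 m)) and ((x of stub4_c0 in the frame of cap4_mid below -0.0044 m and x of cap4_mid in the frame of drawer_floor between -0.08 and 0.08 m and y of cap4_mid in the frame of drawer_floor between -0.1 and 0.1 m and z of cap4_mid in the frame of drawer_floor between 0.005 and 0.058 m) or (x of stub4_c0 in the frame of cap4_mid above -0.0044 m and horizontal distance between cap4_mid and bowl_in below 0.062 m and z of cap4_mid in the frame of bowl_in between 0.005 and 0.07 m)) and ((x of stub5_c0 in the frame of cap5_mid below -0.0044 m and x of cap5_mid in the frame of drawer_floor between -0.08 and 0.08 m and y of cap5_mid in the frame of drawer_floor between -0.1 and 0.1 m and z of cap5_mid in the frame of drawer_floor between 0.005 and 0.058 m) or (x of stub5_c0 in the frame of cap5_mid above -0.0044 m and horizontal distance between cap5_mid and bowl_in below 0.062 m and z of cap5_mid in the frame of bowl_in between 0.005 and 0.07 m))); the robot touches nothing.
It fails at once if the jug or the dropper bottle is knocked over or shoved more than 5 cm (distance of any of jug_mid, dropper_mid from where it was at the start of the episode above 0.05 m).
Of cap1, cap2, cap3, cap4, cap5 only 3 to 4 are there at a start; the rules pass over those that are not, and their reading is None.
At some moment in a run one of cap1, cap2, cap3, cap4, cap5 may be knocked a few centimetres aside while the robot is not near it.
It also fails if it takes over 210 s, if anything falls off the work surface, if the arm or the gripper's body presses on something with over 40 N, if the wrist force passes 120 N, or if a joint passes its speed limit or range.

## Working session

There is one attempt and no reset: what is moved stays moved. The work goes in short steps, Python scripts to look and compute and a tool call to move; the robot and the scene stay as the last step left them, time stands still between calls to the robot, and variables do not carry over. Pictures are saved under pics/ and viewed, at most 14 in all, crops included, and the job is handed in when it is done.

Besides the shell and the picture viewer there is one more tool, called after "Call:" as name(argument=value, ...) on one line, values as JSON. step_arm: Moves the arm, as the interface text tells. Shift numbers are shares of 0.2 m and turn numbers shares of 0.15 rad, none past 1 either way. Its arguments: {"type":"object","properties":{"increments":{"type":"array"},"squeeze":{"type":"number"}},"required":["increments"]}

```bash
ls; mkdir -p pics; python3 - <<'E'
from rig import manip,cams
import cv2,json
s=manip.get_state();print({k:(v if not hasattr(v,'round') else v) for k,v in s.items()})
for n in ['scene','top']:
    cv2.imwrite(f'pics/{n}0.png',cams.get_image(n)); c=cams.get_calibration(n);print(n,c)
E
```

```text
pics
{'clock': 0.0, 'qpos': array([-1.43200819e+00,  2.76598823e-01,  1.50617211e+00,  2.22711943e-05,
        1.36068457e+00, -1.21028255e-01]), 'qd': array([-0.00152659, -0.00016602,  0.00023813,  0.0010509 , -0.00039569,
        0.00075408]), 'effort': array([-1.00040590e-03, -4.16775942e+01, -2.45806146e+01, -7.02153079e-05,
        1.11295294e-02, -3.24981109e-06]), 'position': array([ 0.14763653, -0.5552107 ,  0.25542195]), 'ee_rot': array([-9.31485772e-04,  9.91573663e-01,  1.29540742e-01,  2.61720564e-06]), 'contact_force': array([-0.81981862, -0.02425846, -0.87663665]), 'moment': array([0.01379744, 0.00561163, 0.03829733]), 'gripper_force': 0.0, 'width': 0.08579492580684983}
scene {'fx': 612.8410778696467, 'fy': 612.8410778696467, 'cx': 310.4372870618079, 'cy': 229.95961066559056, 'extrinsics': array([[-0.26756963, -0.61476879,  0.74193384,  1.44554852],
       [ 0.96338861, -0.15710892,  0.2172537 ,  0.33182156],
       [-0.01699637,  0.77290111,  0.63429883,  0.85215482],
       [ 0.        ,  0.        ,  0.        ,  1.        ]])}
top {'fx': 620.4041609544437, 'fy': 620.4041609544437, 'cx': 324.4029198238376, 'cy': 235.7336847122228, 'extrinsics': array([[-0.0239669 ,  0.99182527, -0.12533246,  0.40144927],
       [-0.99967147, -0.02491611, -0.00601124,  0.08044644],
       [-0.0090849 ,  0.12514721,  0.99209659,  1.37320643],
       [ 0.        ,  0.        ,  0.        ,  1.        ]])}
```

View pics/top0.png

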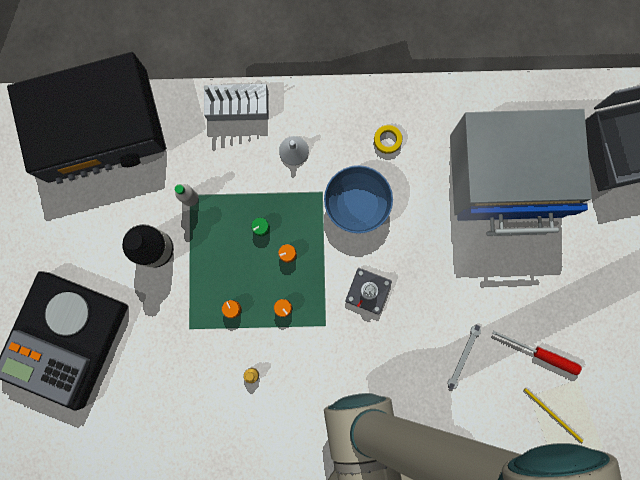

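View pics/scene0.png

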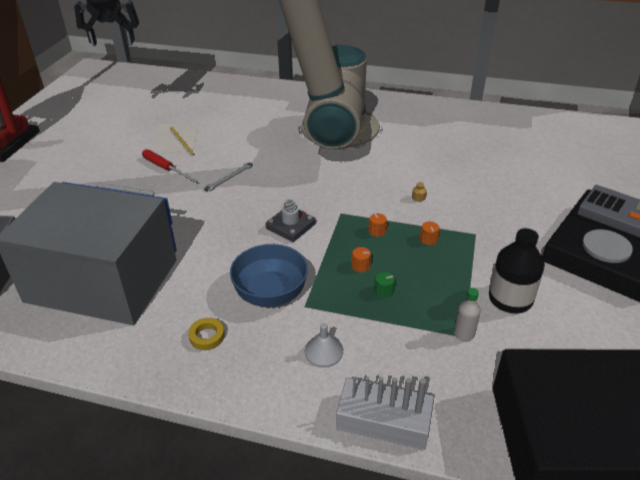

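The top view shows these candidates:
- **Caps:** orange caps at (287,253), (231,309) and (283,308).
- **Not meant:** the green cap (260,227), the brass knob (251,376), the scale's orange buttons (20,348) and the yellow ring (388,139).

The other things I need are the gauge (369,291), bowl (359,199), drawer handle (527,228), jug (148,245) and dropper (182,190). I choose the three ribbed orange caps and will check them in a close crop.

```bash
cat > h.py <<'E'
import numpy as np,cv2
from rig import manip,cams
def ray(c,uv,z):
    uv=np.atleast_2d(np.array(uv,float)); E=c['extrinsics']
    d=np.c_[(uv[:,0]-c['cx'])/c['fx'],-(uv[:,1]-c['cy'])/c['fy'],-np.ones(len(uv))]@E[:3,:3].T
    o=E[:3,3]; return (o+d*((z-o[2])/d[:,2])[:,None])[:,:2]
def proj(c,P):
    E=c['extrinsics'];p=(np.atleast_2d(P)-E[:3,3])@E[:3,:3]
    return np.c_[c['cx']+c['fx']*p[:,0]/-p[:,2],c['cy']-c['fy']*p[:,1]/-p[:,2]]
def blobs(m,amin):
    n,l,s,ce=cv2.connectedComponentsWithStats(m.astype(np.uint8))
    return [(s[i,4],ce[i],l==i) for i in range(1,n) if s[i,4]>=amin]
def snap(name):
    c=cams.get_calibration(name); return c,cams.get_image(name)
def orange(im):
    h=cv2.cvtColor(im,cv2.COLOR_BGR2HSV); return (h[...,0]>5)&(h[...,0]<14)&(h[...,1]>180)&(h[...,2]>90)
def white(im):
    h=cv2.cvtColor(im,cv2.COLOR_BGR2HSV); return (h[...,1]<110)&(h[...,2]>150)
def caps(c,im,ztop=.036,amin=60):
    """orange blobs -> (area, centre px, hull-circle xy at ztop, white-line angle)"""
    out=[]
    for a,ce,m in blobs(orange(im),amin):
        pts=np.argwhere(m)[:,::-1].astype(np.int32); hull=cv2.convexHull(pts)
        H=np.zeros(m.shape,np.uint8);cv2.fillConvexPoly(H,hull,1)
        w=(H>0)&white(im); ang=None
        (cc,r)=cv2.minEnclosingCircle(hull); xy=ray(c,cc,ztop)[0]
        if w.sum()>3:
            wp=ray(c,np.argwhere(w)[:,::-1],ztop); d=wp.mean(0)-xy; ang=np.degrees(np.arctan2(d[1],d[0]))
        out.append((int(a),np.round(cc,1),round(r,1),np.round(xy,4),ang,int(w.sum())))
    return out
E
python3 - <<'E'
from h import *
c=cams.get_calibration('top');im=cv2.imread('pics/top0.png')
for o in caps(c,im):print(o)
for n,uv,z in [('gauge tip',(369.5,290),.0745),('mark',(358,305),.02),('bowlrim',(358.5,198),.055),('handleL',(490,230),.122),('handleR',(558,229),.122),('frontL',(471,215),.148),('frontR',(587,209),.148),('cabTL',(468,113),.16),('cabTR',(586,110),.16),('cabBR',(589,205),.16),('jug',(148,243),.16),('drop',(180,189),.11)]:
    print(n,ray(c,uv,z).round(4))
t=im[225:345,190:420]; s=cv2.imread('pics/scene0.png')[170:320,250:500]
cv2.imwrite('pics/crop.png',np.vstack([cv2.resize(t,(750,300),interpolation=2),cv2.resize(s,(500,300),interpolation=2).copy() if 0 else cv2.copyMakeBorder(cv2.resize(s,(490,294),interpolation=2),0,0,0,260,0)]))
E
```

```text
gauge tip [[ 0.4491 -0.003 ]]
mark [[0.4193 0.0195]]
bowlrim [[0.6482 0.0129]]
handleL [[ 0.5628 -0.2484]]
handleR [[ 0.5614 -0.386 ]]
frontL [[ 0.5906 -0.2055]]
frontR [[ 0.5968 -0.4368]]
cabTL [[ 0.7969 -0.2078]]
cabTR [[ 0.7967 -0.4452]]
cabBR [[ 0.6028 -0.4363]]
jug [[0.549  0.4361]]
drop [[0.6663 0.3855]]
```

View pics/crop.png

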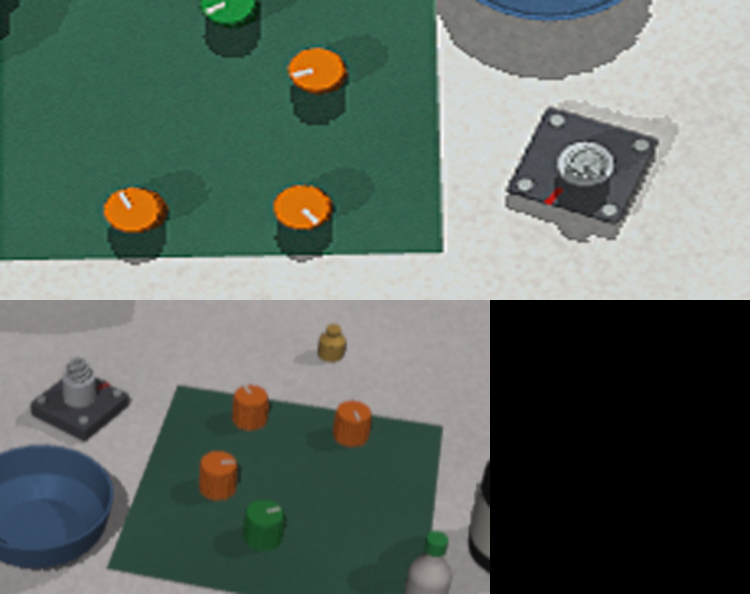

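The crop confirms three orange caps with white lines, at top px (287,253), (231,309) and (283,308). The red mark on the gauge is at (361,304). My orange mask is too narrow, so I'll fix the hue.

```bash
sed -i 's/h\[...,0\]>5)&(h\[...,0\]<14)&(h\[...,1\]>180)&(h\[...,2\]>90)/h[...,0]>6)\&(h[...,0]<18)\&(h[...,1]>200)\&(h[...,2]>150)/' h.py
python3 - <<'E'
from h import *
c=cams.get_calibration('top');im=cv2.imread('pics/top0.png')
h=cv2.cvtColor(im,cv2.COLOR_BGR2HSV);print(h[256,288],h[309,226],h[376,251])
for o in caps(c,im,amin=50):print(o)
h2=(h[...,0]<6)|(h[...,0]>174)
for a,ce,m in blobs(h2[280:320,340:400]&(h[280:320,340:400,1]>150),3):
    p=np.argwhere(m)[:,::-1]+[340,280]; xy=ray(c,p,.02);print(a,ce,xy.mean(0))
# gauge base corner via dark mask
g=(h[...,2]<95)[255:325,335:400]
for a,ce,m in blobs(g,200):
    cc=np.argwhere(m)[:,::-1].astype(np.int32)+[335,255];r=cv2.minAreaRect(cc.astype(np.int32));print(a,r,ray(c,r[0],.02))
E
```

```text
[ 15 243 214] [ 15 243 213] [ 21 176 196]
(197, array([286.7, 252.1]), 8.3, array([0.5366, 0.171 ]), np.float64(109.45658943652678), 11)
(204, array([282.1, 307.3]), 8.5, array([0.4182, 0.1828]), np.float64(-147.81786943867448), 10)
(205, array([230.2, 308.3]), 8.5, array([0.4188, 0.2942]), np.float64(33.791219475703244), 9)
(63, array([ 14. , 346.5]), 5.2, array([0.3488, 0.7566]), None, 0)
(64, array([ 24.1, 350.7]), 5.2, array([0.3395, 0.7347]), None, 0)
(63, array([ 35., 355.]), 5.1, array([0.3299, 0.7109]), None, 0)
15 [19.46666667 22.93333333] [0.42370542 0.0161735 ]
1001 ((368.67559814453125, 291.26275634765625), (38.31575012207031, 36.658851623535156), 21.250505447387695) [[ 0.44842201 -0.00460018]]
```

Call:
step_arm(increments=[{"dp": [0.175, 0.12, 0], "yaw": 0.873, "grip": 0.33}, {"dp": [0.175, 0.12, 0], "yaw": 0.873, "grip": 0.33}, {"dp": [0.175, 0.12, 0], "yaw": 0.873, "grip": 0.33}, {"dp": [0.175, 0.12, 0], "yaw": 0.873, "grip": 0.33}, {"dp": [0.175, 0.12, 0], "yaw": 0.873, "grip": 0.33}])

```text
clock: 0.72
position: [0.3236, -0.4346, 0.2559]
ee_rot: [-0.0, 0.896, 0.443, 0.0]
contact_force: [0.4, 0.9, 0.5]
width: 0.0283
gripper_force: 0.0
```

Call:
step_arm(increments=[{"dp": [0.175, 0.12, 0], "yaw": 0.873, "grip": 0.33}, {"dp": [0.175, 0.12, 0], "yaw": 0.873, "grip": 0.33}, {"dp": [0.175, 0.12, 0], "yaw": 0.873, "grip": 0.33}, {"dp": [0.175, 0.12, 0], "yaw": 0.873, "grip": 0.33}, {"dp": [0.175, 0.12, 0], "yaw": 0.873, "grip": 0.33}])

```text
clock: 1.35
position: [0.4986, -0.3147, 0.2558]
ee_rot: [-0.0, 0.706, 0.708, -0.0]
contact_force: [0.7, -0.4, 0.2]
width: 0.0279
gripper_force: 0.0
```

```bash
cat >> h.py <<'E'
def pose():
    from scipy.spatial.transform import Rotation as R
    s=manip.get_state();q=s['ee_rot'];y=R.from_quat([*q[1:],q[0]]).as_matrix()[:,1]
    print('t',round(s['clock'],2),'p',s['position'].round(4),'yawy',round(np.degrees(np.arctan2(y[1],y[0])),2),'q6',round(np.degrees(s['qpos'][5]),1),'F',s['contact_force'].round(1),'M',s['moment'].round(2),'w',round(s['width'],4),'gf',round(s['gripper_force'],1))
E
python3 - <<'E'
from h import *
pose();c,im=snap('wrist');cv2.imwrite('pics/w1.png',im)
np.save('w1.npy',c['extrinsics']);print(c)
c,im=snap('top');cv2.imwrite('pics/top1.png',im)
for o in caps(c,im,amin=50):print(o)
E
```

```text
t 1.35 p [ 0.4986 -0.3147  0.2558] yawy 0.17 q6 -39.2 F [ 0.7 -0.4  0.2] M [-0.03 -0.02 -0.01] w 0.0279 gf 0.0
{'fx': 333.3209021056569, 'fy': 333.3209021056569, 'cx': 321.9676594118675, 'cy': 237.14780596038142, 'extrinsics': array([[ 9.99998534e-01, -1.54934873e-03,  7.28497470e-04,
         4.98235520e-01],
       [ 1.27492713e-03,  9.57888736e-01,  2.87136804e-01,
        -2.41639447e-01],
       [-1.14269456e-03, -2.87135454e-01,  9.57889307e-01,
         3.75048380e-01],
       [ 0.00000000e+00,  0.00000000e+00,  0.00000000e+00,
         1.00000000e+00]])}
(197, array([286.7, 252.1]), 8.3, array([0.5366, 0.171 ]), np.float64(109.45658943652678), 11)
(204, array([282.1, 307.3]), 8.5, array([0.4182, 0.1828]), np.float64(-147.81786943867448), 10)
(208, array([230.4, 308.4]), 8.8, array([0.4184, 0.2937]), np.float64(34.86949111054429), 9)
(63, array([ 14. , 346.5]), 5.2, array([0.3488, 0.7566]), None, 0)
(64, array([ 24.1, 350.7]), 5.2, array([0.3395, 0.7347]), None, 0)
(64, array([ 35., 355.]), 5.1, array([0.3299, 0.7109]), None, 0)
```

View pics/w1.png

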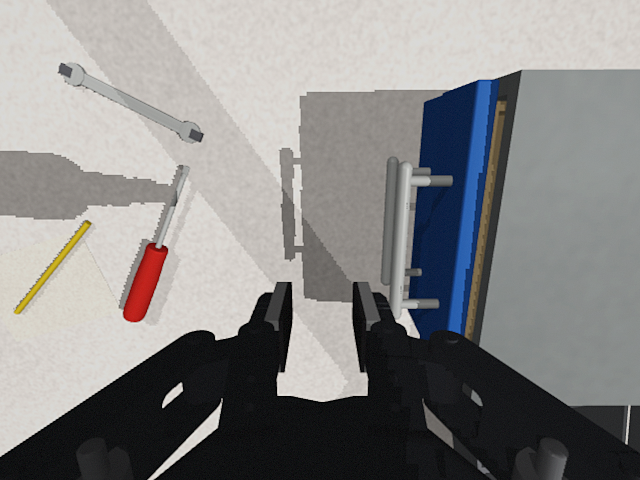

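The wrist view shows the top handle bar running from (406,166) to (397,314), with the lower drawer's bar beneath it to the left. The blue drawer front at (470,200) stands slightly ajar.

```bash
python3 - <<'E'
from h import *
c=cams.get_calibration('wrist');c['extrinsics']=np.load('w1.npy')
print(ray(c,[(406,166),(397,314)],.127),ray(c,[(494,82),(462,338)],.148),ray(c,[(521,71),(478,405)],.16))
E
```

```text
[[ 0.5593182  -0.26167684]
 [ 0.56073374 -0.38283181]] [[ 0.60523205 -0.20850495]
 [ 0.60761904 -0.39181527]] [[ 0.61449845 -0.20433811]
 [ 0.62194471 -0.44481787]]
```

Call:
step_arm(increments=[{"dp": [0.154, -0.018, 0], "yaw": 0, "grip": 0.33}, {"dp": [0.154, -0.018, 0], "yaw": 0, "grip": 0.33}, {"dp": [0, 0, -0.21], "yaw": 0, "grip": 0.33}, {"dp": [0, 0, -0.21], "yaw": 0, "grip": 0.33}, {"dp": [0, 0, -0.21], "yaw": 0, "grip": 0.33}])

```text
clock: 2.08
position: [0.5585, -0.3233, 0.1288]
ee_rot: [-0.0, 0.708, 0.706, -0.0]
contact_force: [-9.1, -0.3, 67.2]
width: 0.0286
gripper_force: 38.5
```

Call:
step_arm(increments=[{"dp": [0, 0, 0], "yaw": 0, "grip": 0}, {"dp": [0, 0, 0], "yaw": 0, "grip": 0}, {"dp": [0, 0, 0], "yaw": 0, "grip": 0}], squeeze=30)

```text
clock: 2.45
position: [0.559, -0.3236, 0.1301]
ee_rot: [0.0, 0.708, 0.706, -0.0]
contact_force: [0.6, -1.5, -1.5]
width: 0.0095
gripper_force: 29.2
```

Call:
step_arm(increments=[{"dp": [-0.12, -0.004, 0], "yaw": 0, "grip": 0}, {"dp": [-0.15, -0.005, 0], "yaw": 0, "grip": 0}, {"dp": [-0.15, -0.005, 0], "yaw": 0, "grip": 0}, {"dp": [-0.12, -0.004, 0], "yaw": 0, "grip": 0}, {"dp": [-0.03, 0, 0], "yaw": 0, "grip": 0}])

```text
clock: 3.08
position: [0.4435, -0.3242, 0.1301]
ee_rot: [-0.002, 0.708, 0.706, 0.001]
contact_force: [0.7, 6.0, 0.3]
width: 0.0095
gripper_force: 30.2
```

Call:
step_arm(increments=[{"dp": [0, 0, 0], "yaw": 0, "grip": 0.33}, {"dp": [0, 0, 0], "yaw": 0, "grip": 0.33}, {"dp": [0, 0, 0.15], "yaw": 0, "grip": 0.4}, {"dp": [0, 0, 0.3], "yaw": 0, "grip": 0.7}, {"dp": [0, 0, 0.2], "yaw": 0, "grip": 0.7}])

```text
clock: 3.7
position: [0.4468, -0.3277, 0.2631]
ee_rot: [0.002, 0.708, 0.707, -0.0]
contact_force: [0.8, -0.8, 0.3]
width: 0.0598
gripper_force: 0.0
```

Call:
step_arm(increments=[{"dp": [-0.0175, 0.214, 0], "yaw": 0.873, "grip": 0.7}, {"dp": [-0.0175, 0.214, 0], "yaw": 0.873, "grip": 0.7}, {"dp": [-0.0175, 0.214, 0], "yaw": 0.873, "grip": 0.7}, {"dp": [-0.0175, 0.214, 0], "yaw": 0.873, "grip": 0.7}])

```text
clock: 4.2
position: [0.4321, -0.1545, 0.2606]
ee_rot: [0.001, 0.499, 0.867, -0.0]
contact_force: [-0.0, 0.5, 0.1]
width: 0.0598
gripper_force: 0.0
```

Call:
step_arm(increments=[{"dp": [-0.0175, 0.214, 0], "yaw": 0.873, "grip": 0.7}, {"dp": [-0.0175, 0.214, 0], "yaw": 0.873, "grip": 0.7}, {"dp": [-0.0175, 0.214, 0], "yaw": 0.873, "grip": 0.7}, {"dp": [-0.0175, 0.214, 0], "yaw": 0.873, "grip": 0.7}])

```text
clock: 4.7
position: [0.4183, 0.0171, 0.2608]
ee_rot: [0.001, 0.257, 0.966, 0.0]
contact_force: [-0.1, 0.2, -0.4]
width: 0.0596
gripper_force: 0.0
```

```bash
python3 - <<'E'
from h import *
pose();c,im=snap('wrist');cv2.imwrite('pics/w2.png',im)
np.save('w2.npy',c['extrinsics'])
for o in caps(c,im,amin=100):print(o)
c,im=snap('top');cv2.imwrite('pics/top2.png',im)
E
```

```text
t 4.7 p [0.4183 0.0171 0.2608] yawy 60.19 q6 -67.4 F [-0.1  0.2 -0.4] M [ 0.03 -0.03  0.02] w 0.0596 gf 0.0
(1179, array([580.7,  63.7]), 22.7, array([0.4182, 0.2948]), np.float64(28.774303548563466), 74)
(1012, array([466.9, 126.2]), 20.4, array([0.4167, 0.1814]), np.float64(-148.55957607807824), 65)
(746, array([500.4, 232.6]), 17.5, array([0.5354, 0.1703]), np.float64(103.29445526002391), 56)
```

View pics/w2.png

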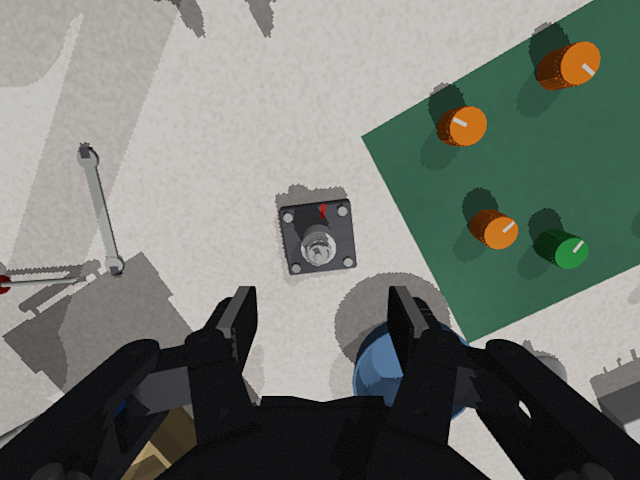

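The wrist view shows the gauge base centred near (318,239), with the plug at (320,249) and the red mark at (323,211). The three orange caps are at (581,64), (467,126) and (500,230), and the green one is at (572,250).

```bash
python3 - <<'E'
from h import *
c=cams.get_calibration('wrist');c['extrinsics']=np.load('w2.npy');im=cv2.imread('pics/w2.png')
h=cv2.cvtColor(im,cv2.COLOR_BGR2HSV)
g=(h[...,2]<85)[185:285,265:370]
for a,ce,m in blobs(g,300):
    r=cv2.minAreaRect(np.argwhere(m)[:,::-1].astype(np.int32)+[265,185]);print(a,r);print(ray(c,cv2.boxPoints(r),.02),'ctr',ray(c,r[0],.02))
S=ray(c,[(288,217),(342,211),(348,262),(295,267)],.02);print('screws',S,S.mean(0))
print('tip',ray(c,(320.5,249.5),.0745), ray(c,(320.5,248),.06))
red=((h[...,0]<6)|(h[...,0]>174))&(h[...,1]>150)
for a,ce,m in blobs(red[190:240,290:350],5):
    xy=ray(c,np.argwhere(m)[:,::-1]+[290,190],.02);print('red',a,xy.mean(0),xy.min(0),xy.max(0))
    for G in (S.mean(0),ray(c,(320.5,249.5),.0745)[0]):
        d=xy.mean(0)-G;print(np.degrees(np.arctan2(d[1],d[0])),np.hypot(*d))
t=im[180:290,260:380];cv2.imwrite('pics/c2.png',cv2.resize(t,(720,660),interpolation=2)[:600])
tt=im[30:260,420:620];cv2.imwrite('pics/c3.png',cv2.resize(tt,None,fx=2.5,fy=2.5,interpolation=2))
E
```

```text
2621 ((316.90771484375, 236.2615203857422), (68.71524810791016, 72.68436431884766), 82.87498474121094)
[[ 0.39341882 -0.02635932]
 [ 0.42411113  0.04701177]
 [ 0.49896325  0.0174776 ]
 [ 0.46693488 -0.06083505]] ctr [[ 0.44477538 -0.00502884]]
screws [[ 0.40956566 -0.02159219]
 [ 0.43344335  0.03351806]
 [ 0.48945589  0.01049335]
 [ 0.46426641 -0.04571313]] [ 0.44918283 -0.00582347]
tip [[4.44358992e-01 1.28673015e-04]] [[ 0.44724873 -0.00160333]]
red 66 [0.4223613  0.01472623] [0.41513541 0.00855411] [0.42987517 0.02116684]
142.54193641056085 0.033788825520318366
146.43194195188698 0.026400513635618586
```

View pics/c2.png

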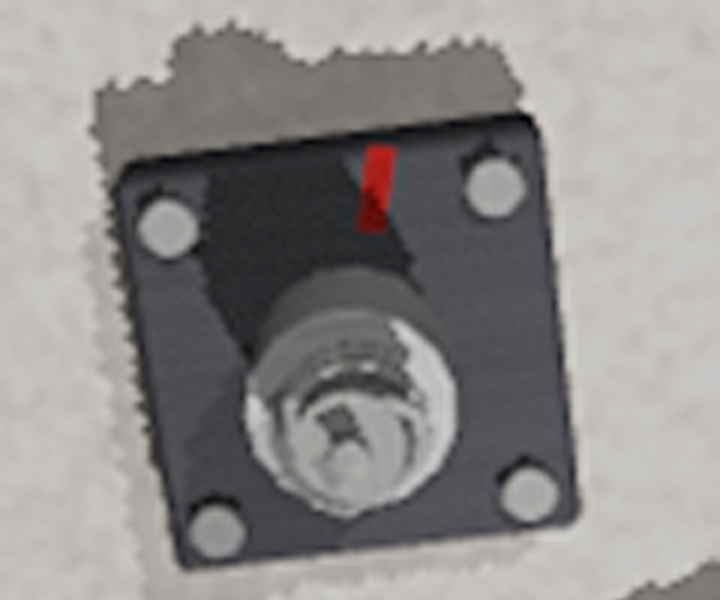

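The crop shows the collar top centred at about (318.6,248.6) and the tip at about (317.5,255). The red mark lies at about 142°.

```bash
python3 - <<'E'
from h import *
c=cams.get_calibration('wrist');c['extrinsics']=np.load('w2.npy')
print(ray(c,(318.6,248.6),.05),ray(c,(317.5,254.5),.0745))
c=cams.get_calibration('top');im=cv2.imread('pics/top2.png')
E
```

```text
[[ 0.44973962 -0.00537574]] [[ 0.44735259 -0.00496437]]
```

View pics/c3.png

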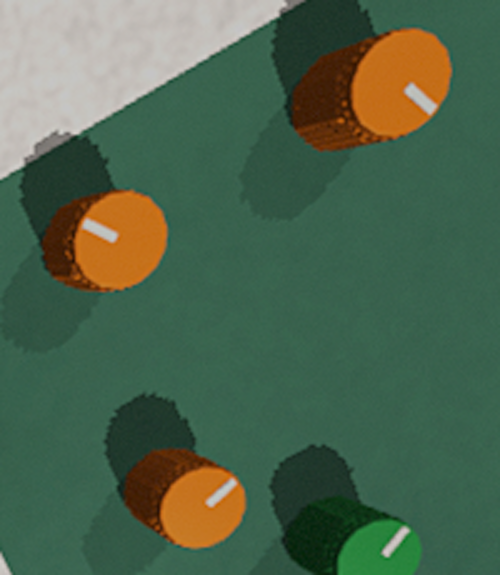

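Call:
step_arm(increments=[{"dp": [0.0975, 0.191, -0.075], "yaw": 0.873, "grip": 0.6}, {"dp": [0.0975, 0.191, -0.075], "yaw": 0.873, "grip": 0.6}, {"dp": [0.0975, 0.191, -0.075], "yaw": 0.873, "grip": 0.6}, {"dp": [0.0975, 0.191, -0.075], "yaw": 0.873, "grip": 0.6}, {"dp": [0, 0, 0], "yaw": 0, "grip": 0.6}])

```text
clock: 5.42
position: [0.497, 0.1703, 0.1989]
ee_rot: [-0.0, -0.001, 1.0, -0.0]
contact_force: [-0.7, -1.1, 0.7]
width: 0.0513
gripper_force: 0.0
```

```bash
cat >> h.py <<'E'
def caps2(c,im,ztop=.036,amin=300):
    """top faces: ellipse fit of bright orange + white line direction by PCA"""
    out=[]
    h=cv2.cvtColor(im,cv2.COLOR_BGR2HSV)
    m0=((h[...,0]>6)&(h[...,0]<18)&(h[...,1]>180)&(h[...,2]>150)).astype(np.uint8)
    m0=cv2.morphologyEx(m0,cv2.MORPH_OPEN,np.ones((5,5)))
    for a,ce,m in blobs(m0,amin):
        ct=max(cv2.findContours(m.astype(np.uint8),0,1)[0],key=len)
        hull=cv2.convexHull(ct); w3=ray(c,hull[:,0],ztop)
        (x,y),r=cv2.minEnclosingCircle((w3*1000).astype(np.float32)); xy=np.array([x,y])/1000
        H=np.zeros(m.shape,np.uint8);cv2.fillConvexPoly(H,hull,1)
        w=(H>0)&white(im);ang=np.nan
        if w.sum()>5:
            p=ray(c,np.argwhere(w)[:,::-1],ztop);mu=p.mean(0);v=np.linalg.svd(p-mu)[2][0]
            if v@(mu-xy)<0:v=-v
            ang=np.degrees(np.arctan2(v[1],v[0])); a2=np.degrees(np.arctan2(*(mu-xy)[::-1]))
            out.append((int(a),ce.round(0),xy.round(4),round(r,1),round(ang,1),round(a2,1)))
        else: out.append((int(a),ce.round(0),xy.round(4),round(r,1)))
    return out
E
python3 - <<'E'
from h import *
pose();c,im=snap('wrist');cv2.imwrite('pics/w3.png',im);np.save('w3.npy',c['extrinsics'])
for o in caps2(c,im):print(o)
E
```

```text
t 5.42 p [0.497  0.1703 0.1989] yawy 90.07 q6 -78.8 F [-0.7 -1.1  0.7] M [-0.04  0.04 -0.07] w 0.0513 gf 0.0
(1560, array([337., 129.]), array([0.4165, 0.1817]), 18.6, np.float64(-142.3), np.float64(-145.0))
(1534, array([475., 127.]), array([0.4171, 0.2933]), 18.6, np.float64(26.8), np.float64(33.7))
(1039, array([321., 266.]), array([0.535 , 0.1702]), 18.1, np.float64(108.8), np.float64(103.3))
```

Call:
step_arm(increments=[{"dp": [0.19, 0, -0.2], "yaw": 0, "grip": 0.6}, {"dp": [0, 0, -0.25], "yaw": 0, "grip": 0.6}, {"dp": [0, 0, -0.25], "yaw": 0, "grip": 0.6}, {"dp": [0, 0, -0.12], "yaw": 0, "grip": 0.6}, {"dp": [0, 0, 0], "yaw": 0, "grip": 0.6}])

```text
clock: 6.1
position: [0.5323, 0.1671, 0.0351]
ee_rot: [-0.002, 0.001, 1.0, -0.001]
contact_force: [-0.9, 0.4, 0.3]
width: 0.0511
gripper_force: 0.0
```

Call:
step_arm(increments=[{"dp": [0, 0, 0], "yaw": 0, "grip": 0}, {"dp": [0, 0, 0], "yaw": 0, "grip": 0}, {"dp": [0, 0, 0], "yaw": 0, "grip": 0}], squeeze=30)

```text
clock: 6.48
position: [0.5342, 0.1687, 0.0376]
ee_rot: [0.001, 0.0, 1.0, 0.0]
contact_force: [-0.5, -0.9, 3.5]
width: 0.037
gripper_force: 30.4
```

```bash
python3 - <<'E'
from h import *
pose();c,im=snap('wrist');cv2.imwrite('pics/w4.png',im);np.save('w4.npy',c['extrinsics'])
for o in caps2(c,im):print(o)
E
```

```text
t 6.47 p [0.5342 0.1687 0.0376] yawy 89.95 q6 -79.5 F [-0.5 -0.9  3.5] M [-0.04  0.03 -0.01] w 0.037 gf 30.4
(3814, array([366.,  19.]), array([0.4211, 0.1827]), 16.7)
(4641, array([320., 325.]), array([0.5358, 0.1685]), 18.2, np.float64(107.0), np.float64(103.1))
```

View pics/w4.png

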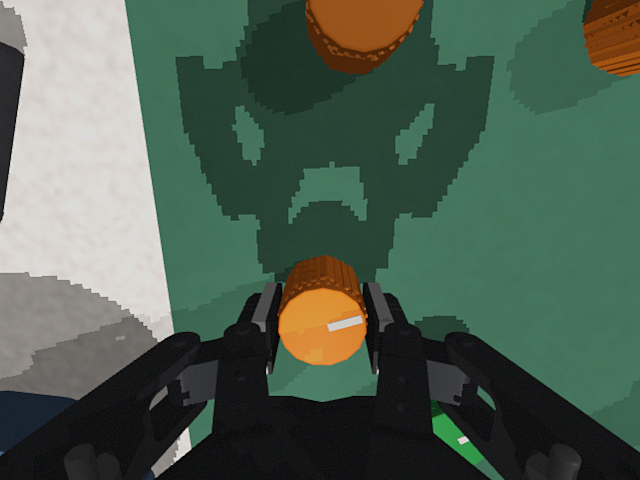

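The wrist view shows the cap held between the pads, top at (322,327), with its white line toward (346,324), about 106°. I'll lift it and carry it over the gauge.

Call:
step_arm(increments=[{"dp": [0, 0, 0.22], "yaw": 0, "grip": 0}, {"dp": [0, 0, 0.22], "yaw": 0, "grip": 0}, {"dp": [-0.0865, -0.175, 0], "yaw": 0.838, "grip": 0}, {"dp": [-0.0865, -0.175, 0], "yaw": 0.838, "grip": 0}, {"dp": [-0.0865, -0.175, 0], "yaw": 0.838, "grip": 0}])

```text
clock: 7.15
position: [0.4808, 0.0629, 0.1249]
ee_rot: [0.001, -0.189, 0.982, -0.0]
contact_force: [-0.4, -0.4, -0.5]
width: 0.0371
gripper_force: 30.4
```

Call:
step_arm(increments=[{"dp": [-0.0865, -0.175, 0], "yaw": 0.838, "grip": 0}, {"dp": [-0.0865, -0.175, 0], "yaw": 0.838, "grip": 0}, {"dp": [0, 0, 0], "yaw": 0, "grip": 0}, {"dp": [0, 0, 0], "yaw": 0, "grip": 0}])

```text
clock: 7.65
position: [0.4473, -0.0061, 0.1247]
ee_rot: [0.001, -0.308, 0.951, -0.0]
contact_force: [0.8, -0.1, -0.3]
width: 0.037
gripper_force: 30.4
```

```bash
python3 - <<'E'
from h import *
pose();c,im=snap('wrist');cv2.imwrite('pics/w5.png',im);np.save('w5.npy',c['extrinsics'])
s=manip.get_state()
for o in caps2(c,im,ztop=s['position'][2]):print(o)
h=cv2.cvtColor(im,cv2.COLOR_BGR2HSV)
red=((h[...,0]<6)|(h[...,0]>174))&(h[...,1]>150)
for a,ce,m in blobs(red,15):
    xy=ray(c,np.argwhere(m)[:,::-1],.02);d=xy.mean(0)-[.449,-.0053];print('red',a,ce,xy.mean(0),np.degrees(np.arctan2(d[1],d[0])),np.hypot(*d))
c,im=snap('scene');cv2.imwrite('pics/s5.png',cv2.resize(im[150:280,220:390],None,fx=4,fy=4,interpolation=2))
E
```

```text
t 7.65 p [ 0.4473 -0.0061  0.1247] yawy 125.88 q6 -135.6 F [ 0.8 -0.1 -0.3] M [-0.02 -0.02 -0.02] w 0.037 gf 30.4
(3313, array([326., 335.]), array([ 0.448 , -0.0054]), 17.6, np.float64(145.1), np.float64(139.4))
(1456, array([555., 364.]), array([0.4046, 0.0839]), 10.4, np.float64(-142.7), np.float64(-148.7))
red 165 [367.44848485 235.70909091] [0.42284587 0.01540992] 141.6263608144319 0.03336074262672834
```

View pics/w5.png

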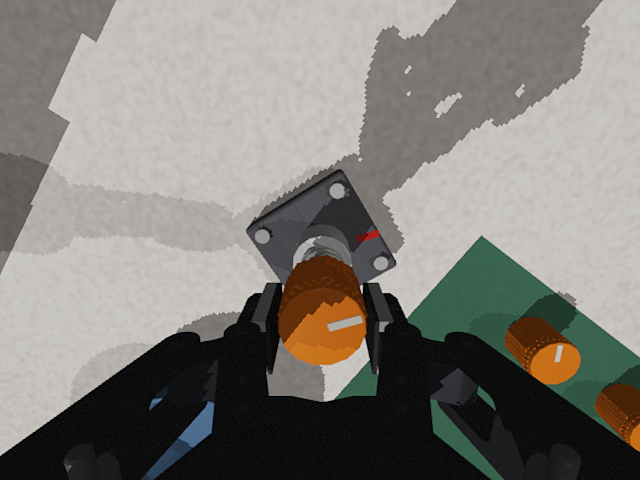

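The wrist view shows the held cap at (326,335) above the plug, with the red mark at (367,236). Its line is at about 142°, which matches the mark, so I'll lower it.

Call:
step_arm(increments=[{"dp": [0.006, 0, -0.06], "yaw": 0, "grip": 0}, {"dp": [0, 0, -0.05], "yaw": 0, "grip": 0}, {"dp": [0, 0, -0.025], "yaw": 0, "grip": 0}, {"dp": [0, 0, -0.01], "yaw": 0, "grip": 0}, {"dp": [0, 0, 0], "yaw": 0, "grip": 0}])

```text
clock: 8.38
position: [0.4478, -0.0059, 0.0966]
ee_rot: [-0.0, -0.309, 0.951, 0.0]
contact_force: [-4.3, 1.2, 16.9]
width: 0.0374
gripper_force: 31.8
```

```bash
python3 -c "from h import *;pose()"
```

```text
t 8.38 p [ 0.4478 -0.0059  0.0966] yawy 125.94 q6 -135.7 F [-4.3  1.2 16.9] M [ 0.31  0.72 -0.05] w 0.0374 gf 31.8
```

Call:
step_arm(increments=[{"dp": [-0.001, 0, -0.0025], "yaw": -1, "grip": 0}, {"dp": [0, 0, -0.0029], "yaw": -1, "grip": 0}, {"dp": [0, 0, -0.0029], "yaw": -1, "grip": 0}, {"dp": [0, 0, -0.0029], "yaw": -1, "grip": 0}, {"dp": [0, 0, -0.0029], "yaw": -1, "grip": 0}])

```text
clock: 9.0
position: [0.4481, -0.0066, 0.094]
ee_rot: [0.0, 0.063, 0.998, -0.0]
contact_force: [-3.0, -0.3, 17.2]
width: 0.0372
gripper_force: 31.9
```

```bash
python3 -c "from h import *;pose()"
```

```text
t 9.0 p [ 0.4481 -0.0066  0.094 ] yawy 82.73 q6 -92.4 F [-3.  -0.3 17.2] M [0.06 0.74 0.03] w 0.0372 gf 31.9
```

Call:
step_arm(increments=[{"dp": [0, 0, -0.0029], "yaw": -1, "grip": 0}, {"dp": [0, 0, -0.0029], "yaw": -1, "grip": 0}, {"dp": [0, 0, -0.0029], "yaw": -1, "grip": 0}, {"dp": [0, 0, -0.0029], "yaw": -1, "grip": 0}])

```text
clock: 9.5
position: [0.4479, -0.0063, 0.0917]
ee_rot: [0.0, 0.356, 0.935, 0.0]
contact_force: [-4.4, 1.3, 17.8]
width: 0.0373
gripper_force: 32.0
```

Call:
step_arm(increments=[{"dp": [0, 0, -0.0029], "yaw": -1, "grip": 0}, {"dp": [0, 0, -0.0029], "yaw": -1, "grip": 0}, {"dp": [0, 0, -0.0029], "yaw": -1, "grip": 0}])

```text
clock: 9.88
position: [0.4476, -0.0058, 0.09]
ee_rot: [-0.0, 0.555, 0.832, 0.0]
contact_force: [-3.3, 2.0, 19.1]
width: 0.037
gripper_force: 32.1
```

```bash
python3 - <<'E'
from h import *
pose();c,im=snap('wrist');cv2.imwrite('pics/w6.png',im)
for o in caps2(c,im,ztop=manip.get_state()['position'][2]):print(o)
E
```

```text
t 9.88 p [ 0.4476 -0.0058  0.09  ] yawy 22.54 q6 -32.3 F [-3.3  2.  19.1] M [0.49 0.81 0.11] w 0.037 gf 32.1
(1941, array([317., 346.]), array([ 0.4488, -0.0125]), 16.5, np.float64(153.2), np.float64(-150.2))
```

Call:
step_arm(increments=[{"dp": [0, 0, -0.0029], "yaw": -1, "grip": 0}, {"dp": [0, 0, -0.0029], "yaw": -1, "grip": 0}, {"dp": [0, 0, -0.0029], "yaw": -1, "grip": 0}, {"dp": [0, 0, -0.0029], "yaw": -1, "grip": 0}])

```text
clock: 10.42
position: [0.4476, -0.0056, 0.0877]
ee_rot: [-0.001, 0.776, 0.63, 0.0]
contact_force: [-5.9, 2.4, 22.4]
width: 0.0368
gripper_force: 32.5
```

Call:
step_arm(increments=[{"dp": [0, 0, -0.0029], "yaw": -1, "grip": 0}, {"dp": [0, 0, -0.0029], "yaw": -1, "grip": 0}])

```text
clock: 10.68
position: [0.4494, -0.0059, 0.0873]
ee_rot: [0.001, 0.862, 0.507, 0.002]
contact_force: [-3.2, 2.9, 23.6]
width: 0.0371
gripper_force: 32.7
```

```bash
python3 - <<'E'
from h import *
pose();c,im=snap('wrist');cv2.imwrite('pics/w7.png',im)
a=cv2.imread('pics/w6.png')[220:400,230:410];b=im[220:400,230:410]
cv2.imwrite('pics/w67.png',cv2.resize(np.hstack([a,b]),(800,400)))
E
```

```text
t 10.68 p [ 0.4494 -0.0059  0.0873] yawy -29.01 q6 19.3 F [-3.2  2.9 23.6] M [0.43 0.65 0.2 ] w 0.0371 gf 32.7
```

View pics/w67.png

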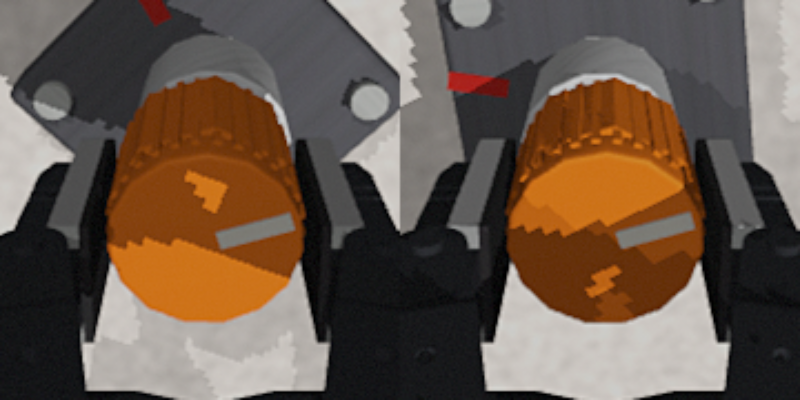

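The crops (103° on the left, 155° on the right) show the white line unmoved relative to the pads, so the cap turns with the gripper. Its rim is nearly on the collar, and I'll finish the turn.

Call:
step_arm(increments=[{"dp": [0, 0, -0.002], "yaw": -1, "grip": 0}, {"dp": [0, 0, -0.001], "yaw": -1, "grip": 0}, {"dp": [0, 0, 0], "yaw": -0.5, "grip": 0}])

```text
clock: 11.1
position: [0.4507, -0.0061, 0.0873]
ee_rot: [0.001, 0.941, 0.339, 0.003]
contact_force: [-2.2, 2.3, 24.1]
width: 0.037
gripper_force: 32.7
```

```bash
python3 - <<'E'
from h import *
pose();c,im=snap('wrist');cv2.imwrite('pics/w8.png',im)
h=cv2.cvtColor(im,cv2.COLOR_BGR2HSV)[290:380,275:370]
m=(h[...,1]<70)&(h[...,2]>90)&(h[...,2]<190)
for a,ce,mm in blobs(m,40):print(a,ce+[275,290])
E
```

```text
t 11.1 p [ 0.4507 -0.0061  0.0873] yawy -50.38 q6 40.7 F [-2.2  2.3 24.1] M [0.51 0.49 0.22] w 0.037 gf 32.7
245 [343.24897959 323.41632653]
775 [289.92129032 363.75612903]
```

```bash
cat >> h.py <<'E'
def heldline(im):
    """white line of a held cap: image angle (deg, y up) and centre"""
    h=cv2.cvtColor(im,cv2.COLOR_BGR2HSV)
    m=((h[...,1]<80)&(h[...,2]>90)).astype(np.uint8)
    o=((h[...,0]>5)&(h[...,0]<20)&(h[...,1]>180)&(h[...,2]>60)).astype(np.uint8)
    o[:230]=0;o[:,:270]=0;o[:,375:]=0
    ct=max(cv2.findContours(cv2.morphologyEx(o,cv2.MORPH_OPEN,np.ones((3,3))),0,1)[0],key=cv2.contourArea)
    H=np.zeros(m.shape,np.uint8);cv2.fillConvexPoly(H,cv2.convexHull(ct),1);H=cv2.erode(H,np.ones((5,5)))
    r=cv2.boundingRect(ct)
    bs=[b for b in blobs((H&m)>0,25)]
    for a,ce,mm in sorted(bs,key=lambda b:-b[0])[:3]:
        p=np.argwhere(mm)[:,::-1]*[1,-1];v=np.linalg.svd(p-p.mean(0))[2][0]
        print('line',a,ce.round(1),'ang',round(np.degrees(np.arctan2(v[1],v[0]))%180,1),'rect',r)
E
python3 - <<'E'
from h import *
for n in 'w4','w5','w6','w7','w8': print(n);heldline(cv2.imread(f'pics/{n}.png'))
E
```

```text
w4
line 288 [344.5 322.8] ang 14.7 rect (277, 255, 91, 110)
w5
line 285 [344.6 322.8] ang 14.8 rect (278, 256, 89, 108)
w6
line 274 [344.5 323.6] ang 14.7 rect (278, 255, 90, 109)
w7
line 282 [344.5 323.2] ang 15.1 rect (278, 256, 89, 109)
w8
line 249 [343.2 323.4] ang 14.7 rect (277, 256, 90, 109)
```

The line angle relative to the pads never changed. Taking the measured TCP-to-rim offset of 37.6 mm, the rim is at about 50 mm, so the cap is home on the collar and good. Now I'll back it off.

Call:
step_arm(increments=[{"dp": [0, 0, 0.001], "yaw": 1, "grip": 0}, {"dp": [0, 0, 0.002], "yaw": 1, "grip": 0}, {"dp": [0, 0, 0.0029], "yaw": 1, "grip": 0}, {"dp": [0, 0, 0.0029], "yaw": 1, "grip": 0}, {"dp": [0, 0, 0.0029], "yaw": 1, "grip": 0}])

```text
clock: 11.78
position: [0.4499, -0.0055, 0.0881]
ee_rot: [0.001, 0.749, 0.662, 0.002]
contact_force: [1.7, 3.6, 10.4]
width: 0.037
gripper_force: 31.2
```

Call:
step_arm(increments=[{"dp": [0, 0, 0.0029], "yaw": 1, "grip": 0}, {"dp": [0, 0, 0.0029], "yaw": 1, "grip": 0}, {"dp": [0, 0, 0.0029], "yaw": 1, "grip": 0}, {"dp": [0, 0, 0.0029], "yaw": 1, "grip": 0}, {"dp": [0, 0, 0.0029], "yaw": 1, "grip": 0}])

```text
clock: 12.4
position: [0.4493, -0.0051, 0.0909]
ee_rot: [0.001, 0.455, 0.891, 0.002]
contact_force: [-1.3, 4.8, 14.2]
width: 0.0372
gripper_force: 31.4
```

Call:
step_arm(increments=[{"dp": [0, 0, 0.0029], "yaw": 1, "grip": 0}, {"dp": [0, 0, 0.0029], "yaw": 1, "grip": 0}, {"dp": [0, 0, 0.0029], "yaw": 1, "grip": 0}, {"dp": [0, 0, 0.0029], "yaw": 1, "grip": 0}, {"dp": [0, 0, 0.0029], "yaw": 1, "grip": 0}])

```text
clock: 13.02
position: [0.4485, -0.0057, 0.0936]
ee_rot: [0.001, 0.097, 0.995, 0.001]
contact_force: [-2.3, 3.1, 12.5]
width: 0.0375
gripper_force: 31.3
```

Call:
step_arm(increments=[{"dp": [0, 0, 0.0029], "yaw": 1, "grip": 0}, {"dp": [0, 0, 0.0029], "yaw": 1, "grip": 0}, {"dp": [0, 0, 0.0029], "yaw": 1, "grip": 0}, {"dp": [0, 0, 0.0029], "yaw": 1, "grip": 0}, {"dp": [0, 0, 0.0029], "yaw": 1, "grip": 0}])

```text
clock: 13.65
position: [0.4489, -0.0062, 0.0964]
ee_rot: [0.001, -0.275, 0.961, -0.0]
contact_force: [-0.4, 0.7, 9.4]
width: 0.0371
gripper_force: 31.1
```

Call:
step_arm(increments=[{"dp": [0, 0, 0.03], "yaw": 0, "grip": 0}])

```text
clock: 13.78
position: [0.4477, -0.0062, 0.1013]
ee_rot: [-0.0, -0.272, 0.962, 0.0]
contact_force: [0.5, 0.4, -0.3]
width: 0.037
gripper_force: 30.4
```

Call:
step_arm(increments=[{"dp": [0, 0, 0.263], "yaw": 0, "grip": 0}, {"dp": [0, 0, 0.263], "yaw": 0, "grip": 0}, {"dp": [0.073, -0.271, 0], "yaw": -0.526, "grip": 0}, {"dp": [0.073, -0.271, 0], "yaw": -0.526, "grip": 0}, {"dp": [0.073, -0.271, 0], "yaw": -0.526, "grip": 0}])

```text
clock: 14.4
position: [0.4919, -0.1703, 0.2066]
ee_rot: [0.0, -0.155, 0.988, 0.0]
contact_force: [0.5, 0.6, -1.3]
width: 0.0377
gripper_force: 30.5
```

Call:
step_arm(increments=[{"dp": [0.073, -0.271, 0], "yaw": -0.526, "grip": 0}, {"dp": [0.073, -0.271, 0], "yaw": -0.526, "grip": 0}, {"dp": [0.073, -0.271, 0], "yaw": -0.526, "grip": 0}, {"dp": [0.073, -0.271, 0], "yaw": -0.526, "grip": 0}, {"dp": [0, 0, 0], "yaw": 0, "grip": 0}])

```text
clock: 15.02
position: [0.5503, -0.39, 0.2047]
ee_rot: [-0.0, 0.003, 1.0, -0.0]
contact_force: [-0.4, 1.0, -1.4]
width: 0.037
gripper_force: 30.5
```

```bash
python3 - <<'E'
from h import *
pose();c,im=snap('wrist');cv2.imwrite('pics/w9.png',im);np.save('w9.npy',c['extrinsics'])
c,im=snap('top');cv2.imwrite('pics/top9.png',im)
for o in caps2(c,im,amin=60):print(o)
E
```

```text
t 15.03 p [ 0.5503 -0.39    0.2047] yawy 89.7 q6 -130.9 F [-0.4  1.  -1.4] M [0.01 0.04 0.  ] w 0.037 gf 30.5
(187, array([230., 309.]), array([0.4185, 0.2943]), 18.3, np.float64(24.2), np.float64(33.6))
(186, array([281., 307.]), array([0.4178, 0.1828]), 18.3, np.float64(-140.9), np.float64(-146.4))
```

View pics/w9.png

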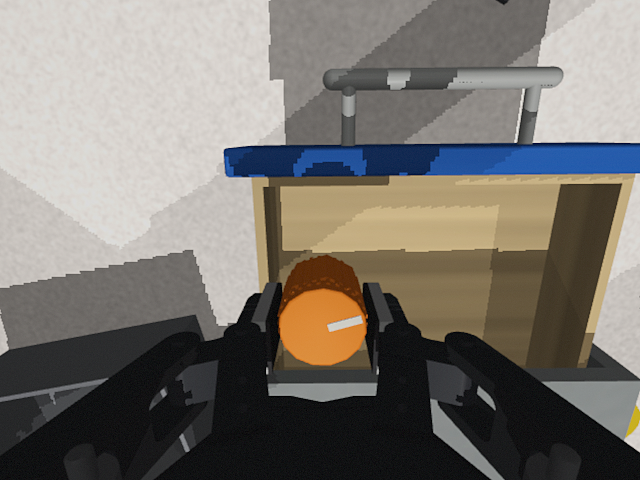

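The view shows the open drawer with the blue front at rows 145-175 and the side walls at columns 262 and 610. The cap is over the left side, so I'll compute the margins.

```bash
python3 - <<'E'
from h import *
c=cams.get_calibration('wrist');c['extrinsics']=np.load('w9.npy')
print('walls',ray(c,[(265,180),(632,180),(610,365)],.148),'cab edge',ray(c,[(380,376),(560,376)],.16), 'floor/front',ray(c,[(300,250),(540,250)],.09))
E
```

```text
walls [[ 0.49812508 -0.41975198]
 [ 0.49941614 -0.22755792]
 [ 0.61370757 -0.21161945]] cab edge [[ 0.61117623 -0.35663029]
 [ 0.61181415 -0.2511953 ]] floor/front [[ 0.55675102 -0.40662838]
 [ 0.55790754 -0.22887801]]
```

Call:
step_arm(increments=[{"dp": [0, 0.11, 0], "yaw": 0, "grip": 0}, {"dp": [0, 0, -0.2], "yaw": 0, "grip": 0}, {"dp": [0, 0, -0.14], "yaw": 0, "grip": 0}, {"dp": [0, 0, 0], "yaw": 0, "grip": 0}, {"dp": [0, 0, 0], "yaw": 0, "grip": 0.55}])

```text
clock: 15.75
position: [0.5507, -0.3626, 0.1403]
ee_rot: [0.001, -0.001, 1.0, -0.0]
contact_force: [0.3, -0.3, -0.1]
width: 0.0472
gripper_force: 0.0
```

Call:
step_arm(increments=[{"dp": [0, 0, 0], "yaw": 0, "grip": 0.55}, {"dp": [0, 0, 0.2], "yaw": 0, "grip": 0.55}, {"dp": [0, 0, 0.25], "yaw": 0, "grip": 0.55}])

```text
clock: 16.12
position: [0.5497, -0.3635, 0.2297]
ee_rot: [-0.0, -0.0, 1.0, 0.0]
contact_force: [0.6, -0.8, 0.8]
width: 0.047
gripper_force: 0.0
```

Call:
step_arm(increments=[{"dp": [-0.0815, 0.275, -0.015], "yaw": -0.116, "grip": 0.6}, {"dp": [-0.0815, 0.275, -0.015], "yaw": -0.116, "grip": 0.6}, {"dp": [-0.0815, 0.275, -0.015], "yaw": -0.116, "grip": 0.6}, {"dp": [-0.0815, 0.275, -0.015], "yaw": -0.116, "grip": 0.6}, {"dp": [-0.0815, 0.275, -0.015], "yaw": -0.116, "grip": 0.6}])

```text
clock: 16.75
position: [0.4683, -0.0873, 0.2149]
ee_rot: [0.002, 0.044, 0.999, -0.0]
contact_force: [0.7, 1.4, -0.0]
width: 0.0516
gripper_force: 0.0
```

Call:
step_arm(increments=[{"dp": [-0.0815, 0.275, -0.015], "yaw": -0.116, "grip": 0.6}, {"dp": [-0.0815, 0.275, -0.015], "yaw": -0.116, "grip": 0.6}, {"dp": [-0.0815, 0.275, -0.015], "yaw": -0.116, "grip": 0.6}, {"dp": [-0.0815, 0.275, -0.015], "yaw": -0.116, "grip": 0.6}, {"dp": [-0.0815, 0.275, -0.015], "yaw": -0.116, "grip": 0.6}])

```text
clock: 17.38
position: [0.387, 0.1881, 0.2]
ee_rot: [0.002, 0.087, 0.996, 0.001]
contact_force: [0.5, -0.6, -0.2]
width: 0.0518
gripper_force: 0.0
```

```bash
python3 - <<'E'
from h import *
pose();c,im=snap('wrist');cv2.imwrite('pics/w10.png',im);np.save('w10.npy',c['extrinsics'])
for o in caps2(c,im):print(o)
c,im=snap('top');cv2.imwrite('pics/top10.png',im)
for o in caps2(c,im,amin=60):print('top',o)
for o in caps2(c,im,ztop=.126,amin=60):print('top dr',o)
E
```

```text
t 17.38 p [0.387  0.1881 0.2   ] yawy 79.98 q6 -63.4 F [ 0.5 -0.6 -0.2] M [ 0.03 -0.05  0.02] w 0.0518 gf 0.0
(1130, array([445., 235.]), array([0.4169, 0.2935]), 18.2, np.float64(26.3), np.float64(28.5))
(1061, array([322., 257.]), array([0.4164, 0.1817]), 18.2, np.float64(-142.4), np.float64(-140.7))
top (210, array([547., 233.]), array([ 0.5634, -0.3912]), 19.2, np.float64(103.5), np.float64(107.8))
top dr (210, array([547., 233.]), array([ 0.5525, -0.3595]), 17.9, np.float64(103.5), np.float64(107.8))
```

Call:
step_arm(increments=[{"dp": [0.147, -0.032, -0.2], "yaw": 0, "grip": 0.6}, {"dp": [0, 0, -0.25], "yaw": 0, "grip": 0.6}, {"dp": [0, 0, -0.25], "yaw": 0, "grip": 0.6}, {"dp": [0, 0, -0.12], "yaw": 0, "grip": 0.6}, {"dp": [0, 0, 0], "yaw": 0, "grip": 0.6}])

```text
clock: 18.1
position: [0.416, 0.179, 0.0339]
ee_rot: [-0.001, 0.087, 0.996, -0.0]
contact_force: [-0.1, -0.1, -0.2]
width: 0.0512
gripper_force: 0.0
```

Call:
step_arm(increments=[{"dp": [0, 0, 0], "yaw": 0, "grip": 0}, {"dp": [0, 0, 0], "yaw": 0, "grip": 0}, {"dp": [0, 0, 0], "yaw": 0, "grip": 0}], squeeze=30)

```text
clock: 18.48
position: [0.4175, 0.18, 0.0359]
ee_rot: [0.002, 0.087, 0.996, 0.0]
contact_force: [0.8, 0.3, 4.8]
width: 0.037
gripper_force: 30.3
```

```bash
python3 - <<'E'
from h import *
pose();c,im=snap('wrist');cv2.imwrite('pics/w11.png',im)
for o in caps2(c,im):print(o)
heldline(im)
E
```

```text
t 18.48 p [0.4175 0.18   0.0359] yawy 80.06 q6 -65.5 F [0.8 0.3 4.8] M [-0.06  0.02  0.02] w 0.037 gf 30.3
(4803, array([605., 279.]), array([0.4174, 0.2942]), 18.2, np.float64(25.1), np.float64(29.2))
(4972, array([323., 323.]), array([0.4165, 0.1799]), 18.1, np.float64(-142.6), np.float64(-140.2))
line 307 [304.1 311. ] ang 141.1 rect (277, 253, 91, 109)
```

Call:
step_arm(increments=[{"dp": [0, 0, 0.22], "yaw": 0, "grip": 0}, {"dp": [0, 0, 0.22], "yaw": 0, "grip": 0}, {"dp": [0.0265, -0.155, 0], "yaw": 0.853, "grip": 0}, {"dp": [0.0265, -0.155, 0], "yaw": 0.853, "grip": 0}, {"dp": [0.0265, -0.155, 0], "yaw": 0.853, "grip": 0}])

```text
clock: 19.15
position: [0.4323, 0.0862, 0.1231]
ee_rot: [0.0, -0.107, 0.994, 0.0]
contact_force: [-0.3, -0.4, -0.2]
width: 0.0364
gripper_force: 30.3
```

Call:
step_arm(increments=[{"dp": [0.0265, -0.155, 0], "yaw": 0.853, "grip": 0}, {"dp": [0.0265, -0.155, 0], "yaw": 0.853, "grip": 0}, {"dp": [0.0265, -0.155, 0], "yaw": 0.853, "grip": 0}, {"dp": [0, 0, 0], "yaw": 0, "grip": 0}, {"dp": [0, 0, 0], "yaw": 0, "grip": 0}])

```text
clock: 19.77
position: [0.4477, -0.0057, 0.1226]
ee_rot: [-0.0, -0.292, 0.956, 0.0]
contact_force: [-0.4, -0.3, 0.1]
width: 0.0365
gripper_force: 30.3
```

```bash
python3 - <<'E'
from h import *
pose();c,im=snap('wrist');cv2.imwrite('pics/w12.png',im)
s=manip.get_state()
for o in caps2(c,im,ztop=s['position'][2]):print(o)
heldline(im)
E
```

```text
t 19.77 p [ 0.4477 -0.0057  0.1226] yawy 123.95 q6 -133.6 F [-0.4 -0.3  0.1] M [-0.01  0.04  0.03] w 0.0365 gf 30.3
(3400, array([330., 332.]), array([ 0.4471, -0.0057]), 17.8, np.float64(-101.6), np.float64(-81.3))
line 98 [300.7 307.9] ang 144.4 rect (277, 253, 91, 109)
line 97 [312.7 318.6] ang 160.2 rect (277, 253, 91, 109)
```

Call:
step_arm(increments=[{"dp": [0.006, 0, -0.06], "yaw": 0, "grip": 0}, {"dp": [0, 0, -0.05], "yaw": 0, "grip": 0}, {"dp": [0, 0, -0.02], "yaw": 0, "grip": 0}, {"dp": [0, 0, -0.01], "yaw": 0, "grip": 0}, {"dp": [0, 0, 0], "yaw": 0, "grip": 0}])

```text
clock: 20.45
position: [0.449, -0.0055, 0.0951]
ee_rot: [-0.0, -0.292, 0.956, 0.001]
contact_force: [-2.1, 2.0, 7.8]
width: 0.0363
gripper_force: 30.9
```

Call:
step_arm(increments=[{"dp": [-0.001, 0, -0.0025], "yaw": -1, "grip": 0}, {"dp": [0, 0, -0.0029], "yaw": -1, "grip": 0}, {"dp": [0, 0, -0.0029], "yaw": -1, "grip": 0}, {"dp": [0, 0, -0.0029], "yaw": -1, "grip": 0}, {"dp": [0, 0, -0.0029], "yaw": -1, "grip": 0}])

```text
clock: 21.08
position: [0.4497, -0.006, 0.0925]
ee_rot: [0.001, 0.08, 0.997, 0.0]
contact_force: [-0.5, 0.7, 6.2]
width: 0.0365
gripper_force: 30.7
```

```bash
python3 -c "
from h import *;pose()
c,im=snap('wrist');cv2.imwrite('pics/w13.png',im);heldline(im)"
```

```text
t 21.07 p [ 0.4497 -0.006   0.0925] yawy 80.78 q6 -90.5 F [-0.5  0.7  6.2] M [ 0.17  0.13 -0.02] w 0.0365 gf 30.7
line 302 [304.3 311.4] ang 141.4 rect (277, 252, 90, 110)
```

Well started. Now on through the range where a faulty cap would stop (about 82°).

Call:
step_arm(increments=[{"dp": [0, 0, -0.0029], "yaw": -1, "grip": 0}, {"dp": [0, 0, -0.0029], "yaw": -1, "grip": 0}, {"dp": [0, 0, -0.0029], "yaw": -1, "grip": 0}, {"dp": [0, 0, -0.0029], "yaw": -1, "grip": 0}])

```text
clock: 21.62
position: [0.4502, -0.0065, 0.0903]
ee_rot: [0.001, 0.371, 0.929, 0.0]
contact_force: [-0.3, -1.1, 8.4]
width: 0.0366
gripper_force: 30.9
```

Call:
step_arm(increments=[{"dp": [0, 0, -0.0029], "yaw": -1, "grip": 0}, {"dp": [0, 0, -0.0029], "yaw": -1, "grip": 0}])

```text
clock: 21.88
position: [0.451, -0.0065, 0.0899]
ee_rot: [0.002, 0.506, 0.863, 0.001]
contact_force: [-0.0, 0.5, 13.5]
width: 0.0364
gripper_force: 31.1
```

```bash
python3 -c "
from h import *;pose()
c,im=snap('wrist');cv2.imwrite('pics/w14.png',im);heldline(im)"
```

```text
t 21.88 p [ 0.451  -0.0065  0.0899] yawy 29.22 q6 -38.9 F [-0.   0.5 13.5] M [ 0.04  0.12 -0.01] w 0.0364 gf 31.1
line 292 [304.2 311.1] ang 141.2 rect (277, 253, 91, 109)
```

Call:
step_arm(increments=[{"dp": [0, 0, -0.0029], "yaw": -1, "grip": 0}, {"dp": [0, 0, -0.0029], "yaw": -1, "grip": 0}, {"dp": [0, 0, -0.0029], "yaw": -1, "grip": 0}, {"dp": [0, 0, -0.0029], "yaw": -1, "grip": 0}])

```text
clock: 22.42
position: [0.4509, -0.0065, 0.089]
ee_rot: [0.002, 0.738, 0.675, 0.001]
contact_force: [-5.3, -0.1, 28.2]
width: 0.0366
gripper_force: 32.1
```

```bash
python3 -c "
from h import *;pose()
c,im=snap('wrist');cv2.imwrite('pics/w15.png',im);heldline(im)"
```

```text
t 22.43 p [ 0.4509 -0.0065  0.089 ] yawy -5.13 q6 -4.5 F [-5.3 -0.1 28.2] M [0.01 0.9  0.04] w 0.0366 gf 32.1
line 296 [304. 311.] ang 140.4 rect (277, 254, 91, 109)
```

```bash
python3 -c "
import cv2,numpy as np
a,b=[cv2.imread(f'pics/{n}.png')[190:370,235:415] for n in ('w8','w15')]
cv2.imwrite('pics/w815.png',cv2.resize(np.hstack([a,b]),(800,400),interpolation=2))"
```

```text
(no output)
```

View pics/w815.png

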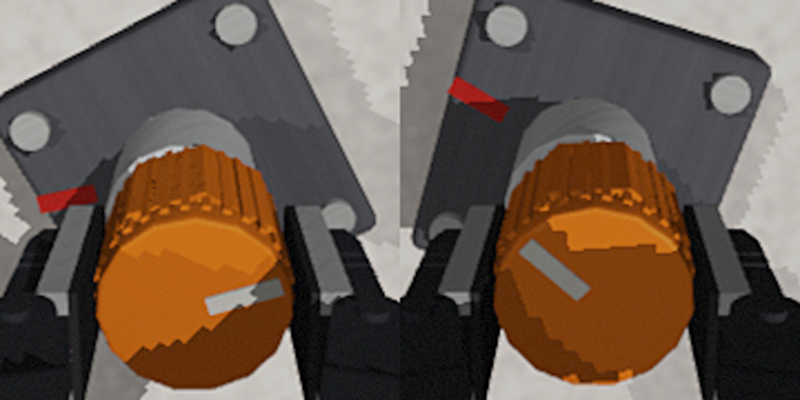

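The crop shows both caps held square, with no tilt. Cap B followed the thread exactly for about 77° and then stopped descending after about 5.5 mm while the vertical force built up. The moment about the axis stayed tiny, which means it is bearing on an axial stub, so B is faulty. Next I back it off for the bowl.

Call:
step_arm(increments=[{"dp": [0, 0, 0.006], "yaw": 1, "grip": 0}, {"dp": [0, 0, 0.003], "yaw": 1, "grip": 0}, {"dp": [0, 0, 0.002], "yaw": 1, "grip": 0}, {"dp": [0, 0, 0.002], "yaw": 1, "grip": 0}, {"dp": [0, 0, 0.002], "yaw": 1, "grip": 0}])

```text
clock: 23.1
position: [0.451, -0.0062, 0.0902]
ee_rot: [0.002, 0.435, 0.9, 0.001]
contact_force: [0.0, 0.2, 6.5]
width: 0.0366
gripper_force: 30.8
```

Call:
step_arm(increments=[{"dp": [0, 0, 0.0029], "yaw": 1, "grip": 0}, {"dp": [0, 0, 0.0029], "yaw": 1, "grip": 0}, {"dp": [0, 0, 0.0029], "yaw": 1, "grip": 0}, {"dp": [0, 0, 0.0029], "yaw": 1, "grip": 0}, {"dp": [0, 0, 0.0029], "yaw": 1, "grip": 0}])

```text
clock: 23.72
position: [0.4504, -0.0059, 0.0926]
ee_rot: [0.001, 0.076, 0.997, 0.0]
contact_force: [0.6, 1.2, 5.5]
width: 0.0364
gripper_force: 30.6
```

Call:
step_arm(increments=[{"dp": [0, 0, 0.0029], "yaw": 1, "grip": 0}, {"dp": [0, 0, 0.0029], "yaw": 1, "grip": 0}, {"dp": [0, 0, 0.0029], "yaw": 1, "grip": 0}, {"dp": [0, 0, 0.0029], "yaw": 1, "grip": 0}, {"dp": [0, 0, 0.0029], "yaw": 1, "grip": 0}])

```text
clock: 24.35
position: [0.45, -0.0056, 0.0953]
ee_rot: [0.001, -0.295, 0.956, 0.0]
contact_force: [-0.8, 1.5, 4.0]
width: 0.0368
gripper_force: 30.6
```

Call:
step_arm(increments=[{"dp": [0, 0, 0.03], "yaw": 0, "grip": 0}])

```text
clock: 24.48
position: [0.4489, -0.006, 0.1006]
ee_rot: [-0.0, -0.292, 0.956, 0.0]
contact_force: [-0.0, -0.4, -0.9]
width: 0.0363
gripper_force: 30.3
```

```bash
python3 -c "
from h import *;pose()
c,im=snap('wrist');heldline(im)"
```

```text
t 24.48 p [ 0.4489 -0.006   0.1006] yawy 123.95 q6 -133.6 F [-0.  -0.4 -0.9] M [-0.03  0.05 -0.02] w 0.0363 gf 30.3
line 248 [304.9 311.6] ang 141.1 rect (277, 253, 90, 109)
```

Call:
step_arm(increments=[{"dp": [0, 0, 0.16], "yaw": 0, "grip": 0}, {"dp": [0.249, 0.035, 0], "yaw": 0, "grip": 0}, {"dp": [0.249, 0.035, 0], "yaw": 0, "grip": 0}, {"dp": [0.249, 0.035, 0], "yaw": 0, "grip": 0}, {"dp": [0.249, 0.035, 0], "yaw": 0, "grip": 0}])

```text
clock: 25.15
position: [0.6498, 0.022, 0.1325]
ee_rot: [-0.0, -0.292, 0.957, -0.0]
contact_force: [1.0, 0.0, -0.8]
width: 0.0365
gripper_force: 30.3
```

Call:
step_arm(increments=[{"dp": [0, 0, -0.2], "yaw": 0, "grip": 0}, {"dp": [0, 0, -0.17], "yaw": 0, "grip": 0}, {"dp": [0, 0, 0], "yaw": 0, "grip": 0}])

```text
clock: 25.52
position: [0.6458, 0.022, 0.0556]
ee_rot: [-0.004, -0.292, 0.956, 0.001]
contact_force: [0.0, -0.7, -1.1]
width: 0.0363
gripper_force: 30.3
```

Call:
step_arm(increments=[{"dp": [0, 0, 0], "yaw": 0, "grip": 0.55}, {"dp": [0, 0, 0], "yaw": 0, "grip": 0.55}, {"dp": [0, 0, 0.2], "yaw": 0, "grip": 0.55}, {"dp": [0, 0, 0.25], "yaw": 0, "grip": 0.55}, {"dp": [0, 0, 0.2], "yaw": 0, "grip": 0.55}])

```text
clock: 26.15
position: [0.6492, 0.0218, 0.1928]
ee_rot: [0.002, -0.292, 0.956, -0.001]
contact_force: [1.5, -0.1, 0.2]
width: 0.047
gripper_force: 0.0
```

```bash
python3 - <<'E'
from h import *
pose();c,im=snap('wrist');cv2.imwrite('pics/w20.png',im)
for o in caps2(c,im,.042):print('w',o)
c,im=snap('top');cv2.imwrite('pics/top20.png',im)
for o in caps2(c,im,amin=60):print('top',o)
E
```

```text
t 26.15 p [0.6492 0.0218 0.1928] yawy 124.01 q6 -128.2 F [ 1.5 -0.1  0.2] M [ 0.   -0.03  0.02] w 0.047 gf 0.0
w (1266, array([324., 225.]), array([0.6466, 0.0205]), 18.2, np.float64(-97.9), np.float64(-94.7))
top (154, array([353., 200.]), array([0.6475, 0.0208]), 18.0, np.float64(-96.3), np.float64(-83.7))
top (210, array([547., 233.]), array([ 0.5634, -0.3912]), 19.2, np.float64(103.5), np.float64(107.8))
top (188, array([230., 309.]), array([0.4185, 0.2943]), 18.3, np.float64(24.2), np.float64(33.6))
```

Call:
step_arm(increments=[{"dp": [-0.182, 0.1805, 0.005], "yaw": 0.1, "grip": 0.6}, {"dp": [-0.182, 0.1805, 0.005], "yaw": 0.1, "grip": 0.6}, {"dp": [-0.182, 0.1805, 0.005], "yaw": 0.1, "grip": 0.6}, {"dp": [-0.182, 0.1805, 0.005], "yaw": 0.1, "grip": 0.6}])

```text
clock: 26.75
position: [0.5015, 0.1672, 0.1933]
ee_rot: [0.001, -0.321, 0.947, 0.0]
contact_force: [1.5, 0.8, -0.7]
width: 0.0513
gripper_force: 0.0
```

Call:
step_arm(increments=[{"dp": [-0.182, 0.1805, 0.005], "yaw": 0.1, "grip": 0.6}, {"dp": [-0.182, 0.1805, 0.005], "yaw": 0.07, "grip": 0.6}, {"dp": [-0.182, 0.1805, 0.005], "yaw": 0.07, "grip": 0.6}, {"dp": [0, 0, 0], "yaw": 0, "grip": 0.6}])

```text
clock: 27.25
position: [0.3908, 0.2762, 0.1964]
ee_rot: [0.0, -0.34, 0.94, 0.001]
contact_force: [0.1, 0.1, 0.0]
width: 0.051
gripper_force: 0.0
```

```bash
python3 - <<'E'
from h import *
pose();c,im=snap('wrist');cv2.imwrite('pics/w21.png',im)
for o in caps2(c,im):print(o)
E
```

```text
t 27.25 p [0.3908 0.2762 0.1964] yawy 129.78 q6 -102.9 F [0.1 0.1 0. ] M [-0.08 -0.01  0.02] w 0.051 gf 0.0
(1100, array([318., 258.]), array([0.4166, 0.2934]), 18.2, np.float64(26.1), np.float64(27.7))
```

Call:
step_arm(increments=[{"dp": [0.129, 0.086, -0.18], "yaw": 0, "grip": 0.6}, {"dp": [0, 0, -0.25], "yaw": 0, "grip": 0.6}, {"dp": [0, 0, -0.25], "yaw": 0, "grip": 0.6}, {"dp": [0, 0, -0.12], "yaw": 0, "grip": 0.6}, {"dp": [0, 0, 0], "yaw": 0, "grip": 0.6}])

```text
clock: 27.92
position: [0.4193, 0.2902, 0.0341]
ee_rot: [-0.002, -0.337, 0.941, -0.0]
contact_force: [0.0, 0.0, -0.2]
width: 0.0511
gripper_force: 0.0
```

Call:
step_arm(increments=[{"dp": [0, 0, 0], "yaw": 0, "grip": 0}, {"dp": [0, 0, 0], "yaw": 0, "grip": 0}, {"dp": [0, 0, 0], "yaw": 0, "grip": 0}], squeeze=30)

```text
clock: 28.3
position: [0.4201, 0.292, 0.0369]
ee_rot: [0.001, -0.338, 0.941, 0.0]
contact_force: [0.1, 0.3, -1.4]
width: 0.0372
gripper_force: 30.1
```

```bash
python3 - <<'E'
from h import *
pose();c,im=snap('wrist');cv2.imwrite('pics/w22.png',im)
for o in caps2(c,im):print(o)
heldline(im)
E
```

```text
t 28.3 p [0.4201 0.292  0.0369] yawy 129.53 q6 -102.5 F [ 0.1  0.3 -1.4] M [-0.01 -0.04 -0.01] w 0.0372 gf 30.1
(2902, array([332., 333.]), array([0.4202, 0.2931]), 17.8, np.float64(25.1), np.float64(19.4))
line 255 [316.6 344.4] ang 73.1 rect (277, 252, 91, 111)
```

Call:
step_arm(increments=[{"dp": [0, 0, 0.22], "yaw": 0, "grip": 0}, {"dp": [0, 0, 0.21], "yaw": 0, "grip": 0}, {"dp": [0.024, -0.248, 0], "yaw": -0.087, "grip": 0}, {"dp": [0.024, -0.248, 0], "yaw": -0.087, "grip": 0}, {"dp": [0.024, -0.248, 0], "yaw": -0.087, "grip": 0}])

```text
clock: 28.98
position: [0.4339, 0.1418, 0.1225]
ee_rot: [0.001, -0.32, 0.947, -0.0]
contact_force: [0.7, 0.2, -0.2]
width: 0.037
gripper_force: 30.4
```

Call:
step_arm(increments=[{"dp": [0.024, -0.248, 0], "yaw": -0.087, "grip": 0}, {"dp": [0.024, -0.248, 0], "yaw": -0.087, "grip": 0}, {"dp": [0.024, -0.248, 0], "yaw": -0.087, "grip": 0}, {"dp": [0, 0, 0], "yaw": 0, "grip": 0}, {"dp": [0, 0, 0], "yaw": 0, "grip": 0}])

```text
clock: 29.6
position: [0.4479, -0.0055, 0.122]
ee_rot: [0.0, -0.301, 0.954, 0.0]
contact_force: [-0.8, 0.8, -0.3]
width: 0.037
gripper_force: 30.4
```

```bash
python3 - <<'E'
from h import *
pose();c,im=snap('wrist');cv2.imwrite('pics/w23.png',im)
s=manip.get_state()
for o in caps2(c,im,ztop=s['position'][2]):print(o)
heldline(im)
E
```

```text
t 29.6 p [ 0.4479 -0.0055  0.122 ] yawy 125.0 q6 -134.7 F [-0.8  0.8 -0.3] M [-0.01  0.02 -0.01] w 0.037 gf 30.4
(3217, array([330., 330.]), array([ 0.4476, -0.0053]), 17.7, np.float64(17.6), np.float64(19.4))
line 253 [316.6 344.4] ang 73.0 rect (277, 252, 91, 110)
```

Call:
step_arm(increments=[{"dp": [0.006, 0, -0.06], "yaw": 0, "grip": 0}, {"dp": [0, 0, -0.05], "yaw": 0, "grip": 0}, {"dp": [0, 0, -0.02], "yaw": 0, "grip": 0}, {"dp": [0, 0, -0.008], "yaw": 0, "grip": 0}, {"dp": [0, 0, 0], "yaw": 0, "grip": 0}])

```text
clock: 30.28
position: [0.4488, -0.0049, 0.0953]
ee_rot: [-0.0, -0.301, 0.954, 0.001]
contact_force: [-4.3, 1.8, 16.5]
width: 0.0371
gripper_force: 31.9
```

Call:
step_arm(increments=[{"dp": [-0.001, 0, -0.0025], "yaw": -1, "grip": 0}, {"dp": [0, 0, -0.0029], "yaw": -1, "grip": 0}, {"dp": [0, 0, -0.0029], "yaw": -1, "grip": 0}, {"dp": [0, 0, -0.0029], "yaw": -1, "grip": 0}, {"dp": [0, 0, -0.0029], "yaw": -1, "grip": 0}])

```text
clock: 30.9
position: [0.45, -0.0061, 0.0929]
ee_rot: [0.001, 0.071, 0.997, -0.001]
contact_force: [-2.0, -1.3, 14.9]
width: 0.0372
gripper_force: 31.7
```

```bash
python3 -c "
from h import *;pose()
c,im=snap('wrist');cv2.imwrite('pics/w24.png',im);heldline(im)"
```

```text
t 30.9 p [ 0.45   -0.0061  0.0929] yawy 81.87 q6 -91.4 F [-2.  -1.3 14.9] M [-0.17  0.46  0.05] w 0.0372 gf 31.7
line 252 [316.6 344.3] ang 73.5 rect (277, 252, 91, 110)
```

Call:
step_arm(increments=[{"dp": [0, 0, -0.0029], "yaw": -1, "grip": 0}, {"dp": [0, 0, -0.0029], "yaw": -1, "grip": 0}, {"dp": [0, 0, -0.0029], "yaw": -1, "grip": 0}, {"dp": [0, 0, -0.0029], "yaw": -1, "grip": 0}])

```text
clock: 31.45
position: [0.4506, -0.0069, 0.0909]
ee_rot: [0.002, 0.362, 0.932, -0.001]
contact_force: [-2.3, -3.4, 16.8]
width: 0.0372
gripper_force: 31.9
```

Call:
step_arm(increments=[{"dp": [0, 0, -0.0029], "yaw": -1, "grip": 0}, {"dp": [0, 0, -0.0029], "yaw": -1, "grip": 0}, {"dp": [0, 0, -0.0029], "yaw": -1, "grip": 0}])

```text
clock: 31.82
position: [0.4509, -0.0066, 0.0899]
ee_rot: [0.002, 0.561, 0.828, 0.0]
contact_force: [-4.3, -2.5, 26.9]
width: 0.037
gripper_force: 32.7
```

```bash
python3 -c "
from h import *;pose()
c,im=snap('wrist');cv2.imwrite('pics/w25.png',im);heldline(im)"
```

```text
t 31.82 p [ 0.4509 -0.0066  0.0899] yawy 21.74 q6 -31.3 F [-4.3 -2.5 26.9] M [-0.4   0.8   0.03] w 0.037 gf 32.7
line 255 [316.6 344.4] ang 73.1 rect (277, 252, 91, 110)
```

Call:
step_arm(increments=[{"dp": [0, 0, -0.001], "yaw": -1, "grip": 0}, {"dp": [0, 0, -0.001], "yaw": -1, "grip": 0}, {"dp": [0, 0, 0], "yaw": -1, "grip": 0}, {"dp": [0, 0, 0], "yaw": -1, "grip": 0}, {"dp": [0, 0, 0], "yaw": -1, "grip": 0}])

```text
clock: 32.5
position: [0.4498, -0.0065, 0.0895]
ee_rot: [0.002, 0.825, 0.565, 0.0]
contact_force: [-6.8, -2.3, 25.1]
width: 0.0369
gripper_force: 32.2
```

```bash
python3 -c "
from h import *;pose()
c,im=snap('wrist');cv2.imwrite('pics/w26.png',im);heldline(im)"
```

```text
t 32.5 p [ 0.4498 -0.0065  0.0895] yawy -21.19 q6 11.7 F [-6.8 -2.3 25.1] M [-0.44  1.09  0.27] w 0.0369 gf 32.2
line 227 [316.5 344.6] ang 73.6 rect (277, 253, 91, 109)
```

C shows the same pattern as B: it follows the lead for about 80°, stops after about 5.5 mm, and the force holds while it turns on without descending. It is faulty, so I back it off for the bowl.

Call:
step_arm(increments=[{"dp": [0, 0, 0.003], "yaw": 1, "grip": 0}, {"dp": [0, 0, 0.001], "yaw": 1, "grip": 0}, {"dp": [0, 0, 0.001], "yaw": 1, "grip": 0}, {"dp": [0, 0, 0.001], "yaw": 1, "grip": 0}, {"dp": [0, 0, 0.001], "yaw": 1, "grip": 0}])

```text
clock: 33.17
position: [0.4511, -0.0055, 0.0903]
ee_rot: [0.002, 0.558, 0.83, 0.001]
contact_force: [-1.3, 1.8, 16.2]
width: 0.0374
gripper_force: 31.7
```

Call:
step_arm(increments=[{"dp": [0, 0, 0.0029], "yaw": 1, "grip": 0}, {"dp": [0, 0, 0.0029], "yaw": 1, "grip": 0}, {"dp": [0, 0, 0.0029], "yaw": 1, "grip": 0}, {"dp": [0, 0, 0.0029], "yaw": 1, "grip": 0}, {"dp": [0, 0, 0.0029], "yaw": 1, "grip": 0}])

```text
clock: 33.8
position: [0.4499, -0.0054, 0.0921]
ee_rot: [0.001, 0.215, 0.977, 0.0]
contact_force: [-1.2, 0.6, 8.0]
width: 0.037
gripper_force: 31.3
```

Call:
step_arm(increments=[{"dp": [0, 0, 0.0029], "yaw": 1, "grip": 0}, {"dp": [0, 0, 0.0029], "yaw": 1, "grip": 0}, {"dp": [0, 0, 0.0029], "yaw": 1, "grip": 0}, {"dp": [0, 0, 0.0029], "yaw": 1, "grip": 0}, {"dp": [0, 0, 0.0029], "yaw": 1, "grip": 0}])

```text
clock: 34.42
position: [0.4498, -0.0052, 0.0947]
ee_rot: [0.001, -0.158, 0.988, 0.0]
contact_force: [-0.8, 0.8, 8.4]
width: 0.0371
gripper_force: 31.2
```

Call:
step_arm(increments=[{"dp": [0, 0, 0.0029], "yaw": 1, "grip": 0}, {"dp": [0, 0, 0.0029], "yaw": 1, "grip": 0}, {"dp": [0, 0, 0.03], "yaw": 0, "grip": 0}])

```text
clock: 34.8
position: [0.4489, -0.0055, 0.101]
ee_rot: [-0.0, -0.301, 0.954, 0.0]
contact_force: [-0.7, -0.4, -1.1]
width: 0.0372
gripper_force: 30.3
```

```bash
python3 -c "
from h import *;pose()
c,im=snap('wrist');heldline(im)"
```

```text
t 34.8 p [ 0.4489 -0.0055  0.101 ] yawy 125.01 q6 -134.6 F [-0.7 -0.4 -1.1] M [0.03 0.   0.01] w 0.0372 gf 30.3
line 253 [316.6 344.4] ang 73.4 rect (277, 253, 91, 109)
```

Call:
step_arm(increments=[{"dp": [0, 0, 0.16], "yaw": -1, "grip": 0}, {"dp": [0.083, -0.006, 0], "yaw": -1, "grip": 0}, {"dp": [0.083, -0.006, 0], "yaw": -1, "grip": 0}, {"dp": [0.083, -0.006, 0], "yaw": -1, "grip": 0}, {"dp": [0.083, -0.006, 0], "yaw": -1, "grip": 0}])

```text
clock: 35.48
position: [0.5159, -0.0105, 0.1329]
ee_rot: [-0.0, 0.072, 0.997, 0.0]
contact_force: [-0.4, -0.3, -0.9]
width: 0.0372
gripper_force: 30.3
```

Call:
step_arm(increments=[{"dp": [0.083, -0.006, 0], "yaw": -1, "grip": 0}, {"dp": [0.083, -0.006, 0], "yaw": -1, "grip": 0}, {"dp": [0.083, -0.006, 0], "yaw": -1, "grip": 0}, {"dp": [0.083, -0.006, 0], "yaw": -1, "grip": 0}, {"dp": [0.083, -0.006, 0], "yaw": -1, "grip": 0}])

```text
clock: 36.1
position: [0.5988, -0.0166, 0.1327]
ee_rot: [-0.0, 0.433, 0.902, -0.0]
contact_force: [0.2, 0.6, 0.2]
width: 0.037
gripper_force: 30.3
```

Call:
step_arm(increments=[{"dp": [0.083, -0.006, 0], "yaw": -1, "grip": 0}, {"dp": [0.083, -0.006, 0], "yaw": -1, "grip": 0}, {"dp": [0.083, -0.006, 0], "yaw": 0, "grip": 0}, {"dp": [0, 0, 0], "yaw": 0, "grip": 0}])

```text
clock: 36.6
position: [0.6491, -0.0203, 0.1325]
ee_rot: [-0.0, 0.56, 0.828, -0.0]
contact_force: [0.2, -0.3, 0.1]
width: 0.0372
gripper_force: 30.3
```

Call:
step_arm(increments=[{"dp": [0, 0, -0.16], "yaw": 0, "grip": 0}, {"dp": [0, 0, -0.12], "yaw": 0, "grip": 0}, {"dp": [0, 0, -0.03], "yaw": 0, "grip": 0}, {"dp": [0, 0, 0], "yaw": 0, "grip": 0}])

```text
clock: 37.1
position: [0.648, -0.0201, 0.0712]
ee_rot: [-0.0, 0.56, 0.829, -0.0]
contact_force: [0.4, 0.4, -1.0]
width: 0.0372
gripper_force: 30.4
```

Call:
step_arm(increments=[{"dp": [0, 0, 0], "yaw": 0, "grip": 0.55}, {"dp": [0, 0, 0], "yaw": 0, "grip": 0.55}, {"dp": [0, 0, 0.2], "yaw": 0, "grip": 0.55}, {"dp": [0, 0, 0.25], "yaw": 0, "grip": 0.55}, {"dp": [0, 0, 0.25], "yaw": 0, "grip": 0.3}])

```text
clock: 37.72
position: [0.6484, -0.0203, 0.2134]
ee_rot: [0.0, 0.56, 0.829, 0.0]
contact_force: [0.2, -0.6, -0.6]
width: 0.0299
gripper_force: 0.0
```

```bash
python3 - <<'E'
from h import *
pose();c,im=snap('wrist');cv2.imwrite('pics/w30.png',im)
for o in caps2(c,im,.042):print('w',o)
c,im=snap('top');cv2.imwrite('pics/top30.png',im)
for o in caps2(c,im,.042,amin=60):print('top',o)
E
```

```text
t 37.73 p [ 0.6484 -0.0203  0.2134] yawy 21.91 q6 -29.8 F [ 0.2 -0.6 -0.6] M [ 0.02 -0.04  0.01] w 0.0299 gf 0.0
w (1276, array([340., 176.]), array([0.647 , 0.0226]), 18.3, np.float64(-104.3), np.float64(-97.5))
w (1157, array([324., 216.]), array([ 0.6482, -0.0153]), 18.4, np.float64(-83.3), np.float64(-83.4))
top (173, array([370., 198.]), array([ 0.6491, -0.0145]), 18.1, np.float64(-79.7), np.float64(-80.1))
top (210, array([547., 233.]), array([ 0.5627, -0.3891]), 19.1, np.float64(103.5), np.float64(107.8))
```

Call:
step_arm(increments=[{"dp": [-0.155, -0.19, 0], "yaw": 0.99, "grip": 0}, {"dp": [-0.155, -0.19, 0], "yaw": 0.99, "grip": 0}, {"dp": [-0.155, -0.19, 0], "yaw": 0.99, "grip": 0}, {"dp": [-0.155, -0.19, 0], "yaw": 0.99, "grip": 0}])

```text
clock: 38.33
position: [0.5233, -0.1732, 0.2114]
ee_rot: [0.0, 0.29, 0.957, -0.0]
contact_force: [0.5, -1.0, -0.6]
width: -0.0
gripper_force: 0.0
```

Call:
step_arm(increments=[{"dp": [-0.155, -0.19, 0], "yaw": 0.99, "grip": 0}, {"dp": [-0.155, -0.19, 0], "yaw": 0.99, "grip": 0}, {"dp": [-0.155, -0.19, 0], "yaw": 0.99, "grip": 0}, {"dp": [-0.155, -0.19, 0], "yaw": 0.99, "grip": 0}])

```text
clock: 38.83
position: [0.3992, -0.3253, 0.2115]
ee_rot: [0.0, -0.002, 1.0, -0.0]
contact_force: [-0.2, -0.5, -0.4]
width: -0.0002
gripper_force: 0.0
```

```bash
python3 - <<'E'
from h import *
pose()
c,im=snap('top');cv2.imwrite('pics/top31.png',im)
for o in caps2(c,im,.042,amin=60):print('top',o)
c,im=snap('wrist');cv2.imwrite('pics/w31.png',im)
E
```

```text
t 38.83 p [ 0.3992 -0.3253  0.2115] yawy 90.26 q6 -137.2 F [-0.2 -0.5 -0.4] M [-0.02  0.01 -0.01] w -0.0002 gf 0.0
top (176, array([346., 194.]), array([0.659 , 0.0372]), 18.1, np.float64(-91.4), np.float64(-91.9))
top (174, array([369., 199.]), array([ 0.6491, -0.0141]), 17.9, np.float64(-89.5), np.float64(-78.4))
top (210, array([547., 233.]), array([ 0.5627, -0.3891]), 19.1, np.float64(104.7), np.float64(108.7))
```

View pics/top31.png

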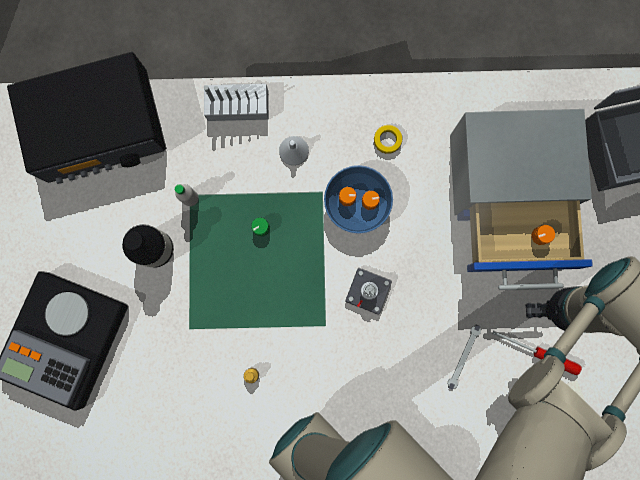

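The top view shows two caps in the bowl (347,196) and (370,199) and one in the open drawer (543,234). The jug and dropper haven't moved, and no other orange caps are left out. Next I push the drawer shut.

Call:
step_arm(increments=[{"dp": [0, 0, -0.2], "yaw": 0, "grip": 0}, {"dp": [0, 0, -0.2], "yaw": 0, "grip": 0}, {"dp": [0.1, 0, 0], "yaw": 0, "grip": 0}, {"dp": [0.1, 0, 0], "yaw": 0, "grip": 0}, {"dp": [0.12, 0.003, 0], "yaw": 0, "grip": 0}])

```text
clock: 39.55
position: [0.467, -0.3241, 0.133]
ee_rot: [0.001, -0.0, 1.0, -0.001]
contact_force: [-1.6, -1.8, -1.2]
width: 0.0003
gripper_force: 0.9
```

Call:
step_arm(increments=[{"dp": [0.12, 0.003, 0], "yaw": 0, "grip": 0}, {"dp": [0.12, 0.003, 0], "yaw": 0, "grip": 0}, {"dp": [0.1, 0.003, 0], "yaw": 0, "grip": 0}, {"dp": [0.06, 0, 0], "yaw": 0, "grip": 0}, {"dp": [0.03, 0, 0], "yaw": 0, "grip": 0}])

```text
clock: 40.17
position: [0.5486, -0.322, 0.1329]
ee_rot: [-0.003, -0.001, 1.0, -0.001]
contact_force: [-15.6, -2.8, 11.3]
width: -0.0001
gripper_force: 8.0
```

```bash
python3 -c "
from h import *;pose()"
```

```text
t 40.17 p [ 0.5486 -0.322   0.1329] yawy 90.12 q6 -126.5 F [-15.6  -2.8  11.3] M [-0.24  2.4  -0.02] w -0.0001 gf 8.0
```

Call:
step_arm(increments=[{"dp": [0.015, 0, 0], "yaw": 0, "grip": 0}, {"dp": [0, 0, 0], "yaw": 0, "grip": 0}, {"dp": [-0.15, 0, 0], "yaw": 0, "grip": 0}, {"dp": [-0.2, 0, 0.2], "yaw": 0, "grip": 0}, {"dp": [-0.2, 0, 0.2], "yaw": 0, "grip": 0}])

```text
clock: 40.8
position: [0.4433, -0.3218, 0.2128]
ee_rot: [0.001, -0.0, 1.0, -0.0]
contact_force: [0.1, -0.3, 1.0]
width: -0.0002
gripper_force: 0.0
```

```bash
python3 - <<'E'
from h import *
pose();c,im=snap('wrist');np.save('w40.npy',c['extrinsics']);cv2.imwrite('pics/w40.png',im)
c,im=snap('top')
for o in caps2(c,im,.042,amin=60):print('top',o)
cv2.imwrite('pics/fin.png',np.hstack([cv2.resize(cv2.imread('pics/w40.png'),(400,300)),cv2.resize(im[95:275,440:620],(300,300))]))
E
```

```text
t 40.8 p [ 0.4433 -0.3218  0.2128] yawy 90.01 q6 -133.3 F [ 0.1 -0.3  1. ] M [-0.04 -0.   -0.  ] w -0.0002 gf 0.0
top (173, array([346., 194.]), array([0.659 , 0.0365]), 17.7, np.float64(-91.4), np.float64(-91.6))
top (174, array([369., 199.]), array([ 0.6491, -0.0141]), 17.9, np.float64(-89.5), np.float64(-78.4))
```

View pics/fin.png

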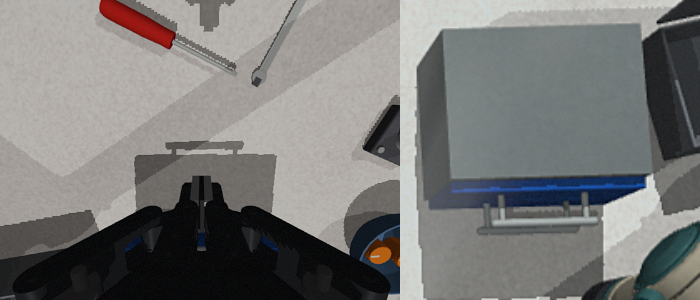

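The final view shows the drawer front flush against the cabinet with no wooden strip showing, and the gripper clear of everything. I'm handing in.

```bash
python3 -c "
from rig import ticket;print(ticket.sign_off())"
```

```text
the job is handed in; nothing more can be done
None
```

The job is handed in with no verdict returned: all three orange caps were tried on the gauge, one went home and is in the top drawer, which I pushed shut, two stopped short and are in the blue bowl, and the jug and dropper bottle were not touched.

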